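# Clamp a drain tailpiece with the loose-sleeved crank

## Task

Stand the brass tailpiece upright on the clamp's bed between its two jaws, then take the crank by its loose sleeve and wind it clockwise (seen from above) until the jaws have nipped the tailpiece firmly, feeling for the moment the handle grows stiffer. Do not let go of the sleeve until the tailpiece is tight, do not crush the thin tube, leave the other things where they are, and let go at the end.

Things in the scene. Friction and masses are not known exactly. Their poses are not given: they have to be found in the camera images.
- tailpiece: Brass drain tailpiece: a plain upright tube, outer diameter 34 mm, 90 mm tall, 0.25 kg, closed black bore at the top. Stands loose on the floor. Origin at the centre of its underside, z along the tube.
- clamp: Crank clamp screwed to the floor: base plate 110 x 330 x 14 mm (x, y, z of its frame; y from -180 to +150), its top, the bed, 14 mm above the floor. Origin on the floor; the jaws close along its y axis. Grey gearbox 70 x 75 mm, 76 mm tall, centred at y = -100 mm, with the crank on top; the jaws are at positive y.
- jaw: Moving jaw, steel block 70 mm wide (x), 22 mm thick (y), its top 48 mm above the floor. Origin: middle of its clamping face, 14.5 mm above the floor; axes as the clamp's; at crank 0 it is at y = +1 mm. The crank drives it 8.0 mm along the clamp's +y per radian. The drive stays where it is left while the squeeze is under about 20 N; from a harder squeeze it eases back to that when let go.
- bed_mid (a point): Point on the bed's top at x = 0, y = +46 mm of the clamp frame: a good place to stand the tailpiece. Beyond it the fixed far jaw, 70 mm wide (x), top 50 mm above the floor, with a rubber pad (gives 1 mm per 8 N); the pad's face is at y = +75 to +97 mm: it is reset by hand each time and not measured, so where the jaws come tight must be felt.
- crank_axis (a point): Point on the crank's upright turning axis (x = 0, y = -100 mm of the clamp frame), 130 mm above the floor, at the height of the sleeve's middle.
- crank (a joint): Crank angle, rad; 0 = wound back, arm along the clamp's -x; grows clockwise from above, closing the jaws. Starts at 0.2 to 1.5, pinches at 5.0 to 7.8. Free turning takes about 3 N at the sleeve (0.16 N m dry friction); once it pinches, each 10 N of squeeze adds 1.3 N there, and squeeze grows about 55 N per rad. Stop at 15 to 35 N (2 to 4.5 N extra); over 50 N crushes the tube.
- sleeve: Black loose grip sleeve standing upright on the end of the crank arm: diameter 26 mm, 60 mm long, from 100 to 160 mm above the floor, 60 mm from the crank's axis. It spins freely about its own pin, so a gripper holding it need not turn with the crank. The force on it is true while it moves; it relaxes at rest. Origin at the centre of its lower end, z up.
- pot: Small white ceramic pot, 72 mm across, 65 mm tall, near the tailpiece. Leave alone. Origin under its centre.
- funnel: Red plastic funnel standing mouth down, 100 mm across, 105 mm tall. Leave alone. Origin under its centre.
- key_case: Hex key set in a black plastic case lying flat, 75 x 150 x 28 mm. Leave alone. Origin under its centre.
- brush: Hand brush lying on the floor. Leave alone.

How it is judged:
On the way, in this order (a step that is already met when the one before it is completed fails the run):
1. the tailpiece stands upright on the bed between the jaws, let go, before the crank is wound (angle between tailpiece's own z axis and vertical below 0.1 rad and x of tailpiece in the frame of clamp between -0.025 and 0.025 m and y of tailpiece in the frame of clamp between 0 and 0.1 m and z of tailpiece in the frame of clamp between 0.01 and 0.019 m and contact force between the fingers and tailpiece below 0.2 N and value of joint crank below 2.2 rad), for 0.2 s.
2. the crank is being wound by its held sleeve (value of joint crank above 3.5 rad and contact force between the fingers and sleeve above 0.5 N), for 0.1 s.
At the end, for the whole second after the job is handed in: The tailpiece stands upright (within 0.1 rad) on the clamp's bed between the jaws (within 25 mm of the middle of their width), at rest, and the moving jaw squeezes it with 8 to 45 N; the crank has been let go (angle between tailpiece's own z axis and vertical below 0.1 rad and x of tailpiece in the frame of clamp between -0.025 and 0.025 m and y of tailpiece in the frame of clamp between 0 and 0.1 m and z of tailpiece in the frame of clamp between 0.01 and 0.019 m and contact force between jaw and tailpiece between 8 and 45 N and linear speed of tailpiece below 0.01 m/s and value of joint crank above 4.5 rad); the robot touches nothing.
It fails at once if the tailpiece is crushed: the jaw presses it with more than 50 N (contact force between jaw and tailpiece above 50 N).
It fails at once if the sleeve is let go partway, before the tailpiece is tight (value of joint crank above 2.4 rad and contact force between jaw and tailpiece below 3 N and contact force between the fingers and sleeve below 0.1 N).
It fails at once if the jaw is pushed directly instead of being cranked (contact force between the fingers and jaw above 20 N).
It fails at once if one of the other things (pot, funnel, hex key case, brush) is moved more than 4 cm (distance of any of pot, funnel, key_case, brush from where it was at the start of the episode above 0.04 m).
It also fails if it takes over 72 s, if anything falls off the work surface, if the arm or the gripper's body presses on something with over 40 N, if the wrist force passes 120 N, or if a joint passes its speed limit or range.

## Robot

A 7-joint arm with a two-finger parallel gripper is mounted at the origin on the work surface. World frame = base frame: x ahead of the robot, y to its left, z up, the work surface at z = 0. Lengths are in m, angles in rad, forces in N, time in s.
With the tool pointing down it reaches from about 0.35 to 0.775 m from the base axis. Payload 3.1 kg.
Tool frame: the origin (TCP) lies at the centre of the arm's flange, where the gripper is bolted on; the fingertips stand 173 mm ahead of it and the grasp point (between the pads) lies 155 mm ahead of it; x points along the fingers, z is the direction in which the jaws open and shut, and the axes are right-handed (so a half turn about x gives the same grasp; the last joint's range is limited). The gripper opens to 85 mm and grips with 20 to 120 N. Pads are 22 mm wide; open, the fingers measure 114 mm over their backs; the gripper's body (76 mm by 85 mm) begins 54 mm behind the grasp point. The pads swing forward as they close: fully open they stand 13 mm farther back than shut.
Start: joints at [1.079, 0.311, 0.014, 1.512, -0.004, 1.319, -0.027], TCP at [0.239, -0.495, 0.405] pointing down, gripper open.
Joint ranges: [-2.7, 2.7], [-0.3, 1.91], [-1.27, 1.3], [0.12, 2.57], [-1.44, 4.58], [0.2, 2.03], [-3.05, 3.05]. Speed limits (rad/s): [2.79, 2.79, 3.14, 3.14, 3.14, 3.14, 3.14].

## Interface

Orientations are given as a rotation vector (axis times angle).
In Python, from workcell import * gives the robot as it stands.
- The arm moves only by the tool servo_tool, never from a script. Its argument "series" is a list of rows, each an object with "angular": the turn, a rotation vector about the tool's x, y, z in rad, a list of three; "dp": the shift along the tool's x, y, z in mm, a list of three; "hand": the opening, from 0 (shut) to 1 (fully open). In form: [{"angular": [rx, ry, rz], "dp": [tx, ty, tz], "hand": hand}, ...]. A call has 1 to 8 rows; each row shifts and turns the pose as measured when the row begins, along the tool's axes as they then stand; what a row does not reach is not made up. A row lasts 1/10 s, in which the tool goes at most 50 mm and 8.59 degrees, less where a joint would pass 70% of its speed; a pose out of reach is approached as far as the arm can. A call with a gripper value outside its range is refused whole. The fingers move at their own pace and stop on an object; "force" is the grip in N (left out, the last holds). Time passes only in rows, so rows that do not move let the fingers close. It gives the time, the measured TCP pose, the force and the opening at its end, in the units of the state.
- state(): the state, without advancing time (a new reading comes with each control period).
- camera(name): name is "scene" or "top" or "wrist"; returns a dict with "color" (480x640x3 uint8, red, green, blue), "fx", "fy", "cx", "cy" (pixels), "world_to_cam" (4x4, takes a point from world to camera coordinates); the wrist camera has in their place "hand_eye" (4x4, takes a point from camera to tool coordinates, whose origin is the TCP and whose axes are the tool frame's). Camera axes: x right, y down, z forward; pixel columns grow to the right and rows downward; lengths in m; the calibration is good to about 2 mm. The wrist camera is an equidistant fisheye: a pixel r from the principal point sees the ray r / f radians off the axis. A picture is of the moment at which its call begins: read the wrist's pose just before it. There is no depth.
- hand_in(): hands the job in, once; it reports no verdict.
The state is a dict: "t": time; "joint_pos": joint angles; "qd": joint speeds; "joint_efforts": joint torques, N m; "eef_pos": TCP position; "ee_rot": TCP orientation; "ft_force": force on the tool from outside, world axes, zero at the start; "ft_torque": the same for the moment, N m; "grip_width": finger opening in m.
Only numpy, scipy, OpenCV 4.12 (cv2) and the standard library are available. Lean on these libraries where they do the work, as an engineer would, in place of code of your own. Each camera call takes 0.05 s, during which the arm holds its last target.

## Working session

There is one attempt and no reset: what is moved stays moved. The work goes in short steps, Python scripts to look and compute and a tool call to move; the robot and the scene stay as the last step left them, time stands still between calls to the robot, and variables do not carry over. Pictures are saved under pics/ and viewed, and the job is handed in when it is done.

Besides the shell and the picture viewer there is one more tool, called after "Emit:" as name(argument=value, ...) on one line, values as JSON. servo_tool: Moves the arm, as the interface text tells. Its arguments: {"type":"object","properties":{"series":{"type":"array","items":{"type":"object","properties":{"angular":{"type":"array","items":{"type":"number"}},"dp":{"type":"array","items":{"type":"number"}},"hand":{"type":"number"}}}},"force":{"type":"number"}},"required":["series"]}

```bash
mkdir -p pics
python3 - <<'E'
from workcell import *
import cv2,json
s=state();print({k:(np.round(v,4).tolist() if hasattr(v,'__len__') else v) for k,v in s.items()} if 'np' in globals() else s)
for n in ("scene","top","wrist"):
    c=camera(n); cv2.imwrite(f"pics/{n}0.png",c["color"][:,:,::-1])
    print(n,c["fx"],c["fy"],c["cx"],c["cy"],c.get("world_to_cam",c.get("hand_eye")))
E
```

```text
{'t': 0.0, 'joint_pos': array([ 1.07931029,  0.31176476,  0.01394745,  1.51308268, -0.00440232,
        1.31917597, -0.02720419]), 'qd': array([ 0.00140292, -0.00092118, -0.00010598, -0.00024231, -0.00196747,
        0.00109345,  0.00076256]), 'joint_efforts': array([-3.92846050e-04, -3.79917490e+01,  1.45727531e-01, -2.30589491e+01,
        1.23494508e-02,  1.36903589e-02, -2.31811055e-05]), 'eef_pos': array([ 0.23903168, -0.49498807,  0.40358865]), 'ee_rot': array([ 0.87299814,  1.39119556, -0.8710209 ]), 'ft_force': array([-0.1217398 , -0.75371609, -0.03488834]), 'ft_torque': array([-0.00575081,  0.03727111, -0.03942059]), 'grip_width': 0.08558965253918677}
scene 476.9057401478497 476.9057401478497 320.75428682766966 236.56486724712235 [[ 0.61372976  0.78946232 -0.00922108 -0.32715091]
 [ 0.43828396 -0.35039096 -0.82772782 -0.17930847]
 [-0.65669091  0.50395975 -0.56105403  1.48149672]
 [ 0.          0.          0.          1.        ]]
top 482.10163073459756 482.10163073459756 331.4717362187402 239.14099811689414 [[-0.02569566 -0.99933279 -0.02595575 -0.012705  ]
 [-0.99508278  0.02805358 -0.0949908   0.58294059]
 [ 0.09565557  0.02338727 -0.99513971  1.17658901]
 [ 0.          0.          0.          1.        ]]
wrist 371.64829954431775 371.64829954431775 316.2826664034205 237.10331568862608 [[-1.23912267e-03 -3.27476480e-01  9.44858518e-01  3.10565372e-02]
 [ 1.64673333e-04 -9.44859298e-01 -3.27476535e-01  8.63969367e-02]
 [ 9.99999219e-01 -2.50190598e-04  1.22472322e-03 -1.44714208e-03]
 [ 0.00000000e+00  0.00000000e+00  0.00000000e+00  1.00000000e+00]]
```

View pics/top0.png

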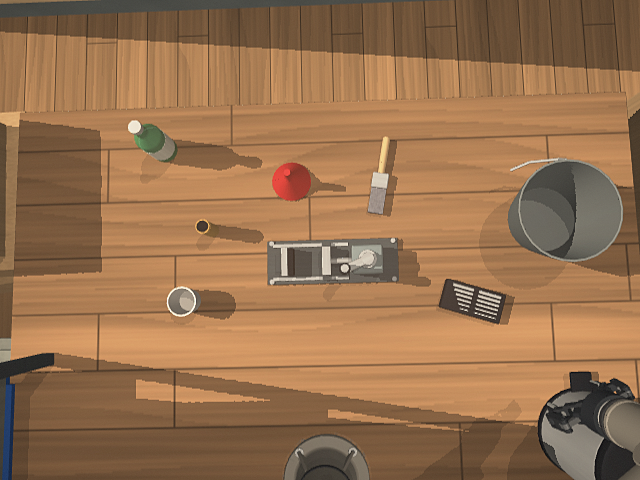

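View pics/scene0.png

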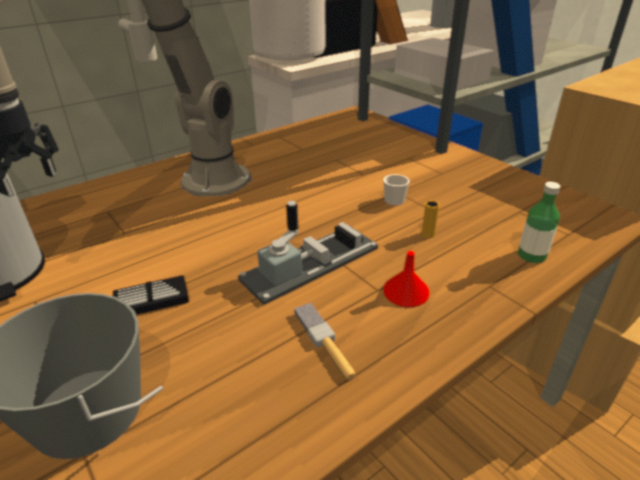

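View pics/wrist0.png

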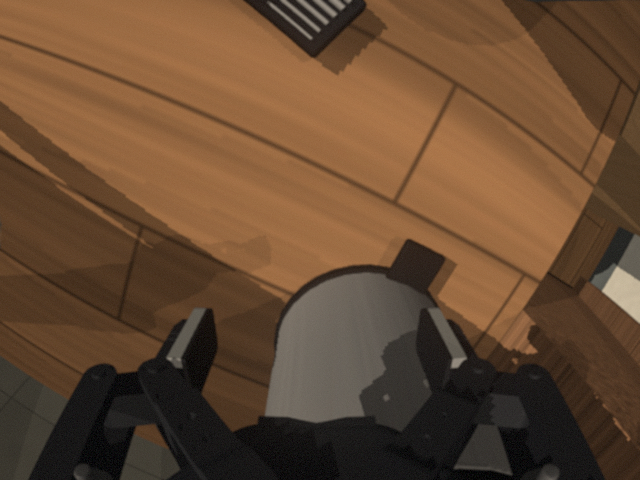

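Run:
```python
import cv2
a=cv2.imread("pics/top0.png")[205:315,170:420]
cv2.imwrite("pics/topz.png",cv2.resize(a,(750,330),interpolation=cv2.INTER_CUBIC))
a=cv2.imread("pics/scene0.png")[170:310,225:450]
cv2.imwrite("pics/scenez.png",cv2.resize(a,None,fx=3.5,fy=3.5,interpolation=cv2.INTER_CUBIC))
```

```text
(no output)
```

View pics/topz.png

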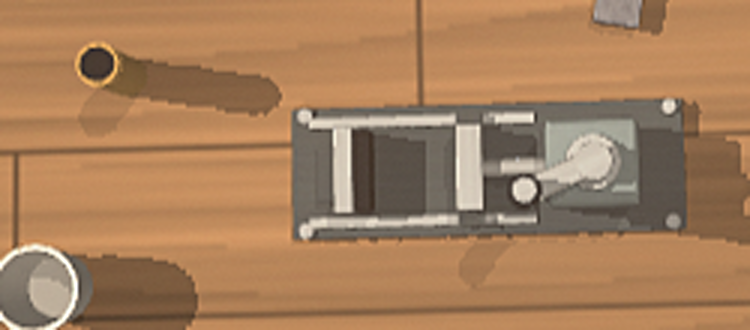

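View pics/scenez.png

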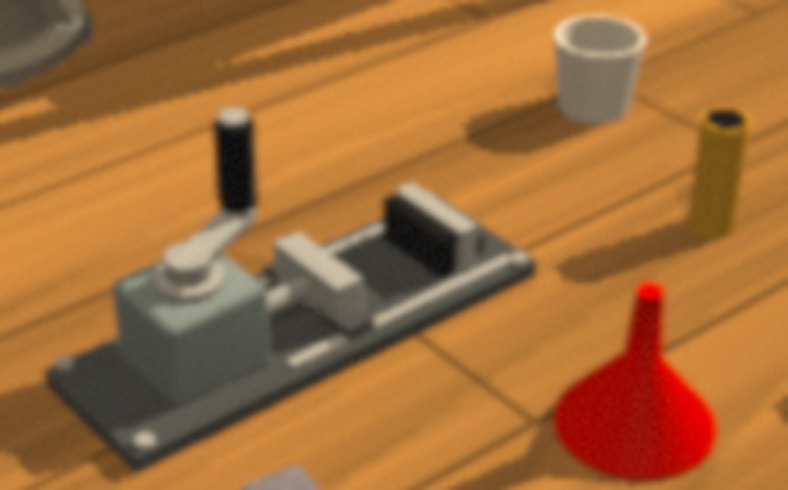

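```bash
cat > h.py <<'E'
import numpy as np, cv2
from scipy.optimize import least_squares
from scipy.spatial.transform import Rotation as R
CAL={"scene":(476.9057,320.7543,236.5649,np.array([[ 0.61372976,0.78946232,-0.00922108,-0.32715091],[0.43828396,-0.35039096,-0.82772782,-0.17930847],[-0.65669091,0.50395975,-0.56105403,1.48149672]])),
"top":(482.1016,331.4717,239.1410,np.array([[-0.02569566,-0.99933279,-0.02595575,-0.012705],[-0.99508278,0.02805358,-0.0949908,0.58294059],[0.09565557,0.02338727,-0.99513971,1.17658901]]))}
def proj(n,p):
    f,cx,cy,M=CAL[n]; q=M[:,:3]@np.asarray(p,float)+M[:,3]; return np.array([f*q[0]/q[2]+cx,f*q[1]/q[2]+cy])
def unproj(n,uv,z):
    f,cx,cy,M=CAL[n]; d=M[:,:3].T@np.array([(uv[0]-cx)/f,(uv[1]-cy)/f,1]); o=-M[:,:3].T@M[:,3]; return o+d*(z-o[2])/d[2]
def clampfit(obs):
    # obs: (cam,uv,local xyz)
    def w(v,p): c,s=np.cos(v[2]),np.sin(v[2]); return [v[0]+c*p[0]-s*p[1],v[1]+s*p[0]+c*p[1],p[2]]
    r=least_squares(lambda v:np.concatenate([proj(n,w(v,p))-uv for n,uv,p in obs]),[0.5,0,0])
    return r.x,r.fun.reshape(-1,2)
def T(v,p): c,s=np.cos(v[2]),np.sin(v[2]); return np.array([v[0]+c*p[0]-s*p[1],v[1]+s*p[0]+c*p[1],p[2]])
def Ti(v,p): c,s=np.cos(v[2]),np.sin(v[2]); d=np.asarray(p)[:2]-v[:2]; return np.array([c*d[0]+s*d[1],-s*d[0]+c*d[1]])
E
python3 - <<'E'
from h import *
def z(x,y): return np.array([x/3+170-1/3,y/3+205-1/3])
def q(x,y): return np.array([x/3.5+225-.36,y/3.5+170-.36])
t=[("top",z(292,109),(.055,.15,.014)),("top",z(683,99),(.055,-.18,.014)),("top",z(293,241),(-.055,.15,.014)),("top",z(685,232),(-.055,-.18,.014))]
s=[("scene",q(535,262),(.055,.15,.014)),("scene",q(135,458),(.055,-.18,.014)),("scene",q(48,372),(-.055,-.18,.014))]
for o in (t,s,t+s):
    v,f=clampfit(o);print(v.round(4),f.round(1).tolist())
print("tail top",unproj("top",z(98,64),.09),"scene",unproj("scene",q(725,118),.09))
print("tail base scene", proj("scene",unproj("top",z(98,64),.09)*[1,1,0]))
a=unproj("top",z(525,190),.16);b=unproj("scene",q(234,115),.16);print("sleeve",a,b)
for p in(a,b):
    l=Ti(v,p)-[0,-.1];print(l,np.hypot(*l),"crank",np.arctan2(l[1],-l[0]))
print("pad face y",Ti(v,unproj("top",z(352,213),.05)),Ti(v,unproj("top",z(374,213),.05)),"jaw",Ti(v,unproj("top",z(456,165),.048)))
print("pot",unproj("top",z(40,290),.065))
print("bedmid",T(v,(0,.046,.014)),"axis",T(v,(0,-.1,.13)))
E
```

```text
[ 0.5277 -0.0135 -0.0039] [[-0.4, 0.1], [-0.1, 0.3], [-0.3, -0.3], [0.8, -0.2]]
[ 0.5314 -0.0131  0.0082] [[1.0, -0.8], [0.5, 0.7], [-1.4, -0.6]]
[ 0.5291 -0.0129  0.0019] [[-0.7, -0.1], [-0.5, -0.6], [-0.4, -0.5], [0.6, -1.2], [0.6, -1.0], [-0.5, -0.1], [-2.0, -1.5]]
tail top [0.61663787 0.27801809 0.09      ] scene [0.61726427 0.27960031 0.09      ]
tail base scene [426.89509327 234.03233159]
sleeve [ 0.50486078 -0.05899901  0.16      ] [ 0.49996647 -0.0529702   0.16      ]
[-0.02430119  0.05391714] 0.059140559940004236 crank 1.147349131537161
[-0.02918412  0.05995517] 0.06668085082317061 crank 1.1177920921033717
pad face y [-0.03507748  0.09477864] [-0.03558126  0.07685584] jaw [0.00161428 0.00926691]
pot [0.43839334 0.33230352 0.065     ]
bedmid [0.5289882  0.03312954 0.014     ] axis [ 0.52926365 -0.1128702   0.13      ]
```

```bash
cat >> h.py <<'E'
def st():
    from workcell import state
    s=state(); Rm=R.from_rotvec(s["ee_rot"]).as_matrix()
    return s,Rm
def rep(goal=None,yaw=None,hs=0.155):
    """goal: world grasp point; prints tool shift mm for current R, and turn to level / yaw of jaw axis"""
    s,Rm=st(); g=s["eef_pos"]+Rm[:,0]*hs
    print("t %.2f tcp"%s["t"],s["eef_pos"].round(4),"grasp",g.round(4),"w %.4f"%s["grip_width"],"F",s["ft_force"].round(2),"j",s["joint_pos"].round(2))
    y=np.arctan2(Rm[1,2],Rm[0,2]); print("x",Rm[:,0].round(3),"z",Rm[:,2].round(3),"zyaw %.3f"%y)
    if yaw is not None:
        z=np.array([np.cos(yaw),np.sin(yaw),0]); x=np.array([0,0,-1.]); Rd=np.c_[x,np.cross(z,x),z]
        rv=R.from_matrix(Rm.T@Rd).as_rotvec(); print("turn",rv.round(3))
        if goal is not None: print("dp with turn mm",(1000*Rm.T@(np.array(goal)-hs*Rd[:,0]-s["eef_pos"])).round(1))
    if goal is not None: print("dp mm",(1000*Rm.T@(np.array(goal)-g)).round(1))
E
python3 -c "
from h import *
rep((.617,.2785,.16),None)
for y in (0,np.pi/2,-np.pi/2): rep((.617,.2785,.16),y)"
```

```text
t 0.15 tcp [ 0.2391 -0.4951  0.4039] grasp [ 0.2389 -0.4948  0.2489] w 0.0851 F [-0.72 -0.01  0.04] j [ 1.08  0.31  0.01  1.51 -0.    1.32 -0.03]
x [-0.001  0.002 -1.   ] z [ 0.435 -0.9   -0.002] zyaw -1.121
dp mm [  89.8  676.8 -531.8]
t 0.15 tcp [ 0.2391 -0.4951  0.4039] grasp [ 0.2389 -0.4948  0.2489] w 0.0851 F [-0.72 -0.01  0.04] j [ 1.08  0.31  0.01  1.51 -0.    1.32 -0.03]
x [-0.001  0.002 -1.   ] z [ 0.435 -0.9   -0.002] zyaw -1.121
turn [-1.121e+00 -2.000e-03 -1.000e-03]
dp with turn mm [  89.8  676.7 -532.1]
dp mm [  89.8  676.8 -531.8]
t 0.15 tcp [ 0.2391 -0.4951  0.4039] grasp [ 0.2389 -0.4948  0.2489] w 0.0851 F [-0.72 -0.01  0.04] j [ 1.08  0.31  0.01  1.51 -0.    1.32 -0.03]
x [-0.001  0.002 -1.   ] z [ 0.435 -0.9   -0.002] zyaw -1.121
turn [-2.692e+00 -1.000e-03 -2.000e-03]
dp with turn mm [  89.8  676.7 -532.1]
dp mm [  89.8  676.8 -531.8]
t 0.15 tcp [ 0.2391 -0.4951  0.4039] grasp [ 0.2389 -0.4948  0.2489] w 0.0851 F [-0.72 -0.01  0.04] j [ 1.08  0.31  0.01  1.51 -0.    1.32 -0.03]
x [-0.001  0.002 -1.   ] z [ 0.435 -0.9   -0.002] zyaw -1.121
turn [ 0.45  -0.002  0.   ]
dp with turn mm [  89.8  676.7 -532.1]
dp mm [  89.8  676.8 -531.8]
```

Emit:
servo_tool(series=[{"angular":[-0.14,0,0],"dp":[0,39,-31],"hand":1},{"angular":[-0.14,0,0],"dp":[0,43,-25],"hand":1},{"angular":[-0.14,0,0],"dp":[0,46,-19],"hand":1},{"angular":[-0.14,0,0],"dp":[0,48,-12],"hand":1},{"angular":[-0.14,0,0],"dp":[0,49,-5],"hand":1},{"angular":[-0.14,0,0],"dp":[0,49,2],"hand":1},{"angular":[-0.14,0,0],"dp":[0,48,9],"hand":1},{"angular":[-0.14,0,0],"dp":[0,47,15],"hand":1}], force=30)

```text
t: 0.95
eef_pos: [0.4068, -0.1373, 0.3995]
ee_rot: [-0.02, 1.577, 0.017]
ft_force: [1.2, -0.6, 0.4]
grip_width: 0.0854
```

```bash
python3 -c "
from h import *
rep((.617,.2785,.16),0)"
```

```text
t 0.95 tcp [ 0.4068 -0.1373  0.3995] grasp [ 0.4058 -0.1376  0.2445] w 0.0854 F [ 1.17 -0.61  0.42] j [ 0.67  0.09 -0.41  1.81  0.04  1.26  0.27]
x [-0.006 -0.002 -1.   ] z [ 1.     0.024 -0.006] zyaw 0.024
turn [ 0.024 -0.006  0.002]
dp with turn mm [ 82.4 410.9 220.5]
dp mm [ 82.4 411.2 221.5]
```

Emit:
servo_tool(series=[{"angular":[0.02,-0.006,0],"dp":[0,44,23],"hand":1},{"angular":[0,0,0],"dp":[0,44,23],"hand":1},{"angular":[0,0,0],"dp":[0,44,23],"hand":1},{"angular":[0,0,0],"dp":[0,44,23],"hand":1},{"angular":[0,0,0],"dp":[0,44,23],"hand":1},{"angular":[0,0,0],"dp":[0,44,23],"hand":1},{"angular":[0,0,0],"dp":[0,44,23],"hand":1},{"angular":[0,0,0],"dp":[0,40,20],"hand":1}])

```text
t: 1.75
eef_pos: [0.585, 0.2169, 0.3966]
ee_rot: [-0.006, 1.571, -0.004]
ft_force: [0.6, -0.7, 0.9]
grip_width: 0.0854
```

```bash
python3 -c "
from h import *
rep((.617,.2785,.16),0)
from workcell import camera
c=camera('wrist');cv2.imwrite('pics/w1.png',c['color'][:,:,::-1])"
```

```text
t 1.75 tcp [0.585  0.2169 0.3966] grasp [0.5849 0.216  0.2416] w 0.0854 F [ 0.64 -0.66  0.86] j [-0.02  0.54 -0.59  1.28  0.3   1.41 -0.59]
x [-0.001 -0.006 -1.   ] z [ 1.     0.001 -0.001] zyaw 0.001
turn [ 0.001 -0.001  0.006]
dp with turn mm [81.2 62.  32.1]
dp mm [81.2 63.  32.2]
```

View pics/w1.png

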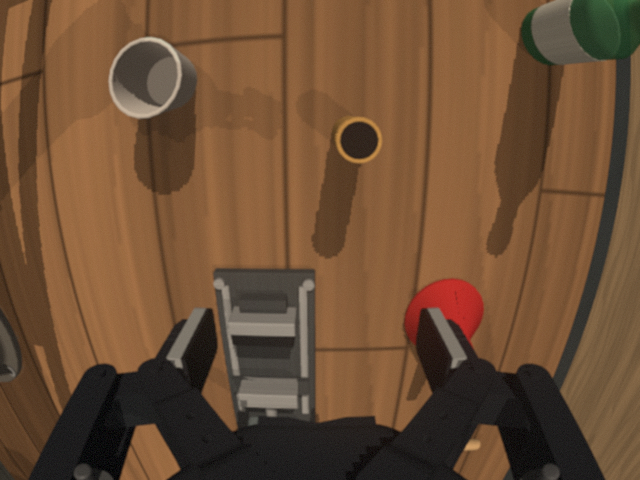

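```bash
cat >> h.py <<'E'
HE=np.array([[-1.23912267e-03,-3.27476480e-01,9.44858518e-01,3.10565372e-02],[1.64673333e-04,-9.44859298e-01,-3.27476535e-01,8.63969367e-02],[9.99999219e-01,-2.50190598e-04,1.22472322e-03,-1.44714208e-03]])
def wun(uv,z,pos,rv):
    f,cx,cy=371.6483,316.2827,237.1033
    d=np.array([uv[0]-cx,uv[1]-cy]);r=np.hypot(*d);th=r/f
    ray=np.array([*(d/r*np.sin(th)),np.cos(th)])
    Rm=R.from_rotvec(rv).as_matrix(); o=pos+Rm@HE[:,3]; d=Rm@HE[:,:3]@ray
    return o+d*(z-o[2])/d[2]
E
python3 -c "
from h import *
from workcell import state
s=state();p,r=s['eef_pos'],s['ee_rot']
for uv,z in (((358.5,140),.09),((215,270),.014),((314.5,269),.014)): print(wun(uv,z,p,r))
v=[.528,-.0132,0]; print(T(v,(-.055,.15,0)),T(v,(.055,.15,0)))"
```

```text
[0.61404311 0.29407361 0.09      ]
[0.47769071 0.15455952 0.014     ]
[0.58281102 0.15781323 0.014     ]
[0.473  0.1368 0.    ] [0.583  0.1368 0.    ]
```

```bash
python3 -c "
from h import *
from workcell import camera
rep((.617,.2785,.16),0)
c=camera('wrist');cv2.imwrite('pics/w2.png',c['color'][:,:,::-1])
rep((.617,.2785,.16),0)
g=cv2.inRange(c['color'],(0,0,0),(60,50,45))[100:180,320:400]
n,l,s,ce=cv2.connectedComponentsWithStats(g);print(s,ce+[320,100]); print(c['hand_eye'])"
```

```text
t 1.80 tcp [0.5852 0.2255 0.3948] grasp [0.5851 0.2262 0.2398] w 0.0854 F [3.33 7.48 0.04] j [-0.03  0.54 -0.59  1.28  0.29  1.41 -0.59]
x [-0.001  0.005 -1.   ] z [ 1.     0.011 -0.001] zyaw 0.011
turn [ 0.011 -0.001 -0.005]
dp with turn mm [80.  52.3 32.5]
dp mm [80.  51.6 32.6]
t 1.85 tcp [0.5837 0.2227 0.3949] grasp [0.5831 0.2229 0.2399] w 0.0853 F [-1.67 -0.43 -0.27] j [-0.03  0.54 -0.59  1.28  0.29  1.41 -0.59]
x [-0.004  0.001 -1.   ] z [ 1.     0.012 -0.004] zyaw 0.012
turn [ 0.012 -0.004 -0.001]
dp with turn mm [79.9 55.3 34.3]
dp mm [79.9 55.1 34.9]
[[   0    0   80   80 5437]
 [  22   39   35   35  963]] [[359.5732941  136.52657716]
 [359.08618899 156.28764278]]
[[-3.85374119e-04 -3.28452170e-01  9.44520526e-01  3.10624590e-02]
 [ 1.65980567e-04 -9.44520604e-01 -3.28452129e-01  8.66085630e-02]
 [ 9.99999912e-01  3.01951024e-05  4.18510473e-04  1.11131019e-03]
 [ 0.00000000e+00  0.00000000e+00  0.00000000e+00  1.00000000e+00]]
```

View pics/w2.png

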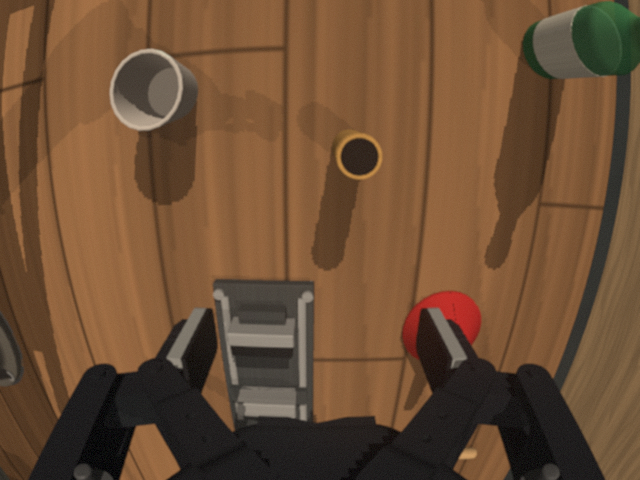

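```bash
python3 -c "
from h import *
for p,x in (([.5852,.2255,.3948],([-.001,.005,-1],[1,.011,-.001])),([.5837,.2227,.3949],([-.004,.001,-1],[1,.012,-.004]))):
  X=np.array(x[0]);Z=np.array(x[1]);rv=R.from_matrix(np.c_[X,np.cross(Z,X),Z]).as_rotvec()
  for uv,z in (((359,156.),.09),((214.5,281),.014),((313.5,281),.014)): print(wun(uv,z,np.array(p),rv).round(4))
  "
```

```text
[0.6148 0.2823 0.09  ]
[0.4758 0.1418 0.014 ]
[0.5818 0.1443 0.014 ]
[0.6123 0.2783 0.09  ]
[0.473 0.137 0.014]
[0.5793 0.1397 0.014 ]
```

Emit:
servo_tool(series=[{"angular":[0.01,0,0],"dp":[30,28,16],"hand":1},{"angular":[0,0,0],"dp":[30,20,12],"hand":1},{"angular":[0,0,0],"dp":[20,5,3],"hand":1},{"angular":[0,0,0],"dp":[0,0,0],"hand":1}])

```text
t: 2.25
eef_pos: [0.6153, 0.2777, 0.311]
ee_rot: [-0.003, 1.576, 0.001]
ft_force: [-0.5, -0.5, -0.1]
grip_width: 0.0852
```

```bash
python3 -c "
from h import *
rep((.615,.279,.068),0)
"
```

```text
t 2.25 tcp [0.6153 0.2777 0.311 ] grasp [0.6146 0.2775 0.156 ] w 0.0852 F [-0.49 -0.52 -0.07] j [-0.13  0.69 -0.56  1.24  0.36  1.31 -0.68]
x [-0.005 -0.001 -1.   ] z [ 1.     0.003 -0.005] zyaw 0.003
turn [ 0.003 -0.005  0.001]
dp with turn mm [88.   1.4  0.1]
dp mm [88.   1.5  0.9]
```

Emit:
servo_tool(series=[{"angular":[0,-0.004,0],"dp":[30,1,0],"hand":1},{"angular":[0,0,0],"dp":[30,0,0],"hand":1},{"angular":[0,0,0],"dp":[20,0,0],"hand":1},{"angular":[0,0,0],"dp":[6,0,0],"hand":1},{"angular":[0,0,0],"dp":[0,0,0],"hand":1}])

```text
t: 2.75
eef_pos: [0.6169, 0.2748, 0.2275]
ee_rot: [0.0, 1.566, -0.003]
ft_force: [-0.0, -0.1, 0.4]
grip_width: 0.0856
```

```bash
python3 -c "
from h import *
from workcell import camera
rep((.615,.279,.068),0)
c=camera('wrist');cv2.imwrite('pics/w3.png',c['color'][:,:,::-1])"
```

```text
t 2.75 tcp [0.6169 0.2748 0.2275] grasp [0.6176 0.2745 0.0725] w 0.0856 F [-0.   -0.12  0.4 ] j [-0.13  0.76 -0.53  1.34  0.4   1.14 -0.71]
x [ 0.004 -0.002 -1.   ] z [ 1.    -0.002  0.004] zyaw -0.002
turn [-0.002  0.004  0.002]
dp with turn mm [ 4.5  4.2 -1.9]
dp mm [ 4.5  4.5 -2.6]
```

View pics/w3.png

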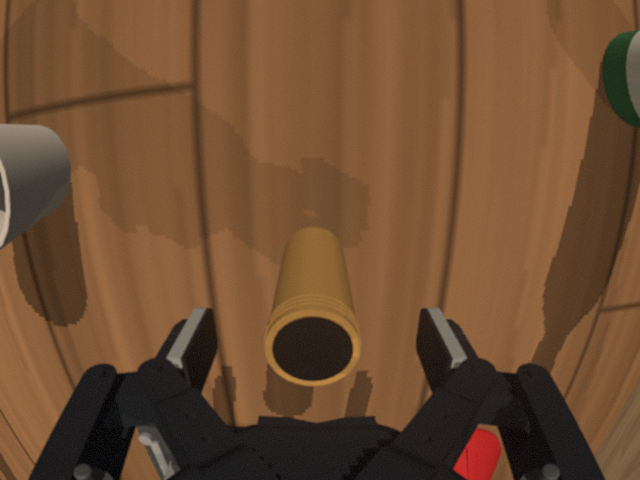

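Emit:
servo_tool(series=[{"angular":[0,0.003,0],"dp":[4,4,0],"hand":1},{"angular":[0,0,0],"dp":[0,0,0],"hand":0},{"angular":[0,0,0],"dp":[0,0,0],"hand":0},{"angular":[0,0,0],"dp":[0,0,0],"hand":0},{"angular":[0,0,0],"dp":[0,0,0],"hand":0},{"angular":[0,0,0],"dp":[0,0,0],"hand":0},{"angular":[0,0,0],"dp":[0,0,0],"hand":0}], force=40)

```text
t: 3.5
eef_pos: [0.6185, 0.28, 0.2301]
ee_rot: [0.004, 1.561, -0.0]
ft_force: [-0.3, -1.2, 0.3]
grip_width: 0.0334
```

```bash
python3 -c "
from h import *
from workcell import camera
rep((.615,.279,.068),0)
c=camera('wrist');cv2.imwrite('pics/w4.png',c['color'][:,:,::-1])"
```

```text
t 3.50 tcp [0.6185 0.28   0.2301] grasp [0.6201 0.2805 0.0751] w 0.0334 F [-0.31 -1.15  0.32] j [-0.14  0.76 -0.53  1.33  0.4   1.14 -0.72]
x [ 0.01   0.003 -1.   ] z [ 1.    -0.003  0.01 ] zyaw -0.003
turn [-0.003  0.01  -0.003]
dp with turn mm [ 7.  -1.1 -3.6]
dp mm [ 7.  -1.5 -5.2]
```

View pics/w4.png

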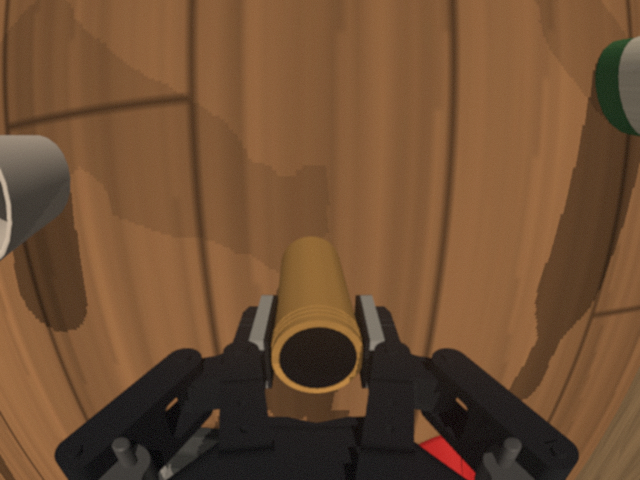

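Emit:
servo_tool(series=[{"angular":[0,0,0],"dp":[-30,0,0],"hand":0},{"angular":[0,0,0],"dp":[-40,0,0],"hand":0},{"angular":[0,0.008,0],"dp":[-20,-35,-12],"hand":0},{"angular":[0,0,0],"dp":[0,-45,-17],"hand":0},{"angular":[0,0,0],"dp":[0,-45,-17],"hand":0},{"angular":[0,0,0],"dp":[0,-45,-16],"hand":0},{"angular":[0,0,0],"dp":[0,-40,-14],"hand":0},{"angular":[0,0,0],"dp":[0,0,0],"hand":0}])

```text
t: 4.35
eef_pos: [0.5365, 0.0624, 0.3141]
ee_rot: [-0.003, 1.582, -0.001]
ft_force: [0.4, -1.0, -3.2]
grip_width: 0.0331
```

```bash
python3 -c "
from h import *
rep((.529,.031,.15),0)"
```

```text
t 4.35 tcp [0.5365 0.0624 0.3141] grasp [0.5347 0.062  0.1591] w 0.0331 F [ 0.44 -0.97 -3.22] j [ 0.29  0.43 -0.59  1.65  0.26  1.15 -0.37]
x [-0.011 -0.003 -1.   ] z [ 1.     0.001 -0.011] zyaw 0.001
turn [ 0.001 -0.011  0.003]
dp with turn mm [  9.3 -31.4  -7.4]
dp mm [  9.3 -31.   -5.6]
```

Emit:
servo_tool(series=[{"angular":[0,-0.009,0],"dp":[0,-25,-6],"hand":0},{"angular":[0,0,0],"dp":[0,-6,-1],"hand":0},{"angular":[0,0,0],"dp":[0,0,0],"hand":0}])

```text
t: 4.65
eef_pos: [0.5279, 0.028, 0.3127]
ee_rot: [0.0, 1.576, -0.006]
ft_force: [0.6, 1.4, -3.6]
grip_width: 0.033
```

```bash
python3 -c "
from h import *
from workcell import camera
rep((.529,.031,.15),0)
c=camera('wrist');cv2.imwrite('pics/w5.png',c['color'][:,:,::-1])
c=camera('top');cv2.imwrite('pics/t5.png',cv2.resize(c['color'][205:315,170:420,::-1],(750,330)))
rep((.529,.031,.15),0)
"
```

```text
t 4.65 tcp [0.5279 0.028  0.3127] grasp [0.5271 0.0274 0.1577] w 0.0330 F [ 0.55  1.4  -3.62] j [ 0.36  0.4  -0.59  1.69  0.25  1.13 -0.3 ]
x [-0.005 -0.004 -1.   ] z [ 1.    -0.004 -0.005] zyaw -0.004
turn [-0.004 -0.005  0.004]
dp with turn mm [7.6 3.1 1.1]
dp mm [7.6 3.6 1.9]
t 4.75 tcp [0.5282 0.0287 0.3126] grasp [0.5274 0.0282 0.1576] w 0.0331 F [ 0.32 -0.95 -1.74] j [ 0.36  0.4  -0.59  1.69  0.25  1.13 -0.3 ]
x [-0.005 -0.004 -1.   ] z [ 1.    -0.002 -0.005] zyaw -0.002
turn [-0.002 -0.005  0.004]
dp with turn mm [7.6 2.3 0.8]
dp mm [7.6 2.9 1.7]
```

View pics/w5.png

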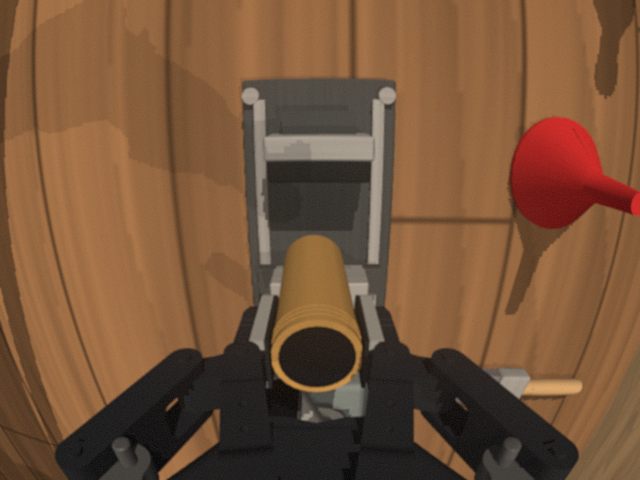

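```bash
python3 -c "
from h import *
p=np.array([.5281,.0284,.3126]);X=np.array([-.004,-.002,-1]);Z=np.array([1,-.002,-.004]);rv=R.from_matrix(np.c_[X,np.cross(Z,X),Z]).as_rotvec()
for uv,z in (((243.5,80),.014),((395.5,80),.014),((265,160),.05),((373,160),.05),((270,205),.014)): print(wun(uv,z,p,rv).round(4))
"
```

```text
[0.4743 0.1396 0.014 ]
[0.5823 0.1397 0.014 ]
[0.4938 0.0853 0.05  ]
[0.5616 0.0852 0.05  ]
[0.4913 0.0468 0.014 ]
```

Emit:
servo_tool(series=[{"angular":[0,-0.004,0.003],"dp":[20,2,1],"hand":0},{"angular":[0,0,0],"dp":[20,0,0],"hand":0},{"angular":[0,0,0],"dp":[15,0,0],"hand":0},{"angular":[0,0,0],"dp":[0,0,0],"hand":0}])

```text
t: 5.15
eef_pos: [0.5304, 0.0368, 0.2567]
ee_rot: [-0.001, 1.569, 0.007]
ft_force: [-0.5, 0.5, -4.0]
grip_width: 0.0336
```

```bash
python3 -c "
from h import *
rep((.529,.031,.089),0)"
```

```text
t 5.15 tcp [0.5304 0.0368 0.2567] grasp [0.5307 0.0374 0.1017] w 0.0336 F [-0.47  0.52 -4.01] j [ 0.33  0.47 -0.57  1.75  0.29  1.   -0.34]
x [ 0.002  0.004 -1.   ] z [1.    0.005 0.002] zyaw 0.005
turn [ 0.005  0.002 -0.004]
dp with turn mm [12.7 -5.9 -1.4]
dp mm [12.7 -6.4 -1.7]
```

Emit:
servo_tool(series=[{"angular":[0.003,0,-0.003],"dp":[6,-5,-1],"hand":0},{"angular":[0,0,0],"dp":[3,0,0],"hand":0},{"angular":[0,0,0],"dp":[0,0,0],"hand":0}])

```text
t: 5.45
eef_pos: [0.5303, 0.034, 0.2484]
ee_rot: [-0.003, 1.566, 0.006]
ft_force: [0.4, 0.2, -2.9]
grip_width: 0.0329
```

```bash
python3 -c "
from h import *
rep((.529,.031,.089),0)"
```

```text
t 5.45 tcp [0.5303 0.034  0.2484] grasp [0.531  0.0344 0.0935] w 0.0329 F [ 0.39  0.2  -2.92] j [ 0.33  0.48 -0.57  1.76  0.3   0.98 -0.35]
x [ 0.004  0.002 -1.   ] z [1.    0.006 0.004] zyaw 0.006
turn [ 0.006  0.004 -0.002]
dp with turn mm [ 4.4 -3.  -1.4]
dp mm [ 4.4 -3.4 -2.1]
```

Emit:
servo_tool(series=[{"angular":[0.004,0.003,0],"dp":[3,-1,-1],"hand":0},{"angular":[0,0,0],"dp":[1,0,0],"hand":0},{"angular":[0,0,0],"dp":[0,0,0],"hand":0}])

```text
t: 5.75
eef_pos: [0.53, 0.033, 0.2455]
ee_rot: [0.001, 1.567, 0.003]
ft_force: [-0.0, -0.9, -3.6]
grip_width: 0.0334
```

```bash
python3 -c "
from h import *
rep((.529,.031,.089),0)"
```

```text
t 5.75 tcp [0.53   0.033  0.2455] grasp [0.5306 0.0334 0.0905] w 0.0334 F [-0.04 -0.91 -3.59] j [ 0.33  0.48 -0.56  1.76  0.3   0.98 -0.35]
x [ 0.004  0.002 -1.   ] z [1.    0.001 0.004] zyaw 0.001
turn [ 0.001  0.004 -0.002]
dp with turn mm [ 1.5 -2.  -1. ]
dp mm [ 1.5 -2.4 -1.6]
```

Emit:
servo_tool(series=[{"angular":[0,0.002,0],"dp":[2,0,0],"hand":0},{"angular":[0,0,0],"dp":[0,0,0],"hand":0}])

```text
t: 5.95
eef_pos: [0.5305, 0.0331, 0.2445]
ee_rot: [0.001, 1.567, 0.002]
ft_force: [-0.4, 0.6, -3.3]
grip_width: 0.0328
```

Emit:
servo_tool(series=[{"angular":[0,0,0],"dp":[2,0,0],"hand":0},{"angular":[0,0,0],"dp":[0,0,0],"hand":0}])

```text
t: 6.15
eef_pos: [0.5308, 0.0335, 0.2447]
ee_rot: [0.001, 1.566, 0.002]
ft_force: [0.0, 0.2, -2.8]
grip_width: 0.033
```

```bash
python3 -c "
from h import *
rep((.529,.031,.089),0)"
```

```text
t 6.15 tcp [0.5308 0.0335 0.2447] grasp [0.5316 0.0338 0.0897] w 0.0330 F [ 0.03  0.17 -2.78] j [ 0.33  0.48 -0.56  1.76  0.3   0.98 -0.35]
x [ 0.005  0.002 -1.   ] z [1.    0.001 0.005] zyaw 0.001
turn [ 0.001  0.005 -0.002]
dp with turn mm [ 0.7 -2.5 -1.8]
dp mm [ 0.7 -2.8 -2.6]
```

Emit:
servo_tool(series=[{"angular":[0,0.003,0],"dp":[4,0,0],"hand":0},{"angular":[0,0,0],"dp":[2,0,0],"hand":0},{"angular":[0,0,0],"dp":[0,0,0],"hand":0}])

```text
t: 6.45
eef_pos: [0.5315, 0.0344, 0.2447]
ee_rot: [-0.001, 1.566, 0.0]
ft_force: [-0.9, 0.1, -3.8]
grip_width: 0.0332
```

```bash
python3 -c "
from h import *
rep((.529,.031,.089),0)"
```

```text
t 6.45 tcp [0.5315 0.0344 0.2447] grasp [0.5323 0.0343 0.0897] w 0.0332 F [-0.93  0.14 -3.79] j [ 0.32  0.48 -0.56  1.76  0.31  0.98 -0.36]
x [ 0.005 -0.001 -1.   ] z [1.    0.001 0.005] zyaw 0.001
turn [0.001 0.005 0.001]
dp with turn mm [ 0.7 -3.4 -2.5]
dp mm [ 0.7 -3.3 -3.3]
```

Emit:
servo_tool(series=[{"angular":[0,0,0],"dp":[4,0,0],"hand":0}])

```text
t: 6.55
eef_pos: [0.532, 0.035, 0.2439]
ee_rot: [-0.002, 1.565, -0.001]
ft_force: [-11.5, -1.8, 39.5]
grip_width: 0.0333
```

Emit:
servo_tool(series=[{"angular":[0,0,0],"dp":[4,0,0],"hand":0}])

```text
t: 6.65
eef_pos: [0.5321, 0.0355, 0.244]
ee_rot: [-0.004, 1.564, -0.003]
ft_force: [-12.0, -2.3, 32.0]
grip_width: 0.0332
```

```bash
python3 -c "
from h import *
from workcell import camera
rep((.529,.031,.089),0)
c=camera('scene');cv2.imwrite('pics/s6.png',cv2.resize(c['color'][150:310,225:450,::-1],None,fx=3.5,fy=3.5))
"
```

```text
t 6.65 tcp [0.5321 0.0355 0.244 ] grasp [0.533  0.0349 0.089 ] w 0.0332 F [-11.97  -2.34  31.99] j [ 0.32  0.49 -0.56  1.76  0.31  0.98 -0.36]
x [ 0.006 -0.004 -1.   ] z [1.    0.001 0.006] zyaw 0.001
turn [0.001 0.006 0.004]
dp with turn mm [ 0.  -4.5 -3.1]
dp mm [ 0.  -3.9 -4.1]
```

View pics/s6.png

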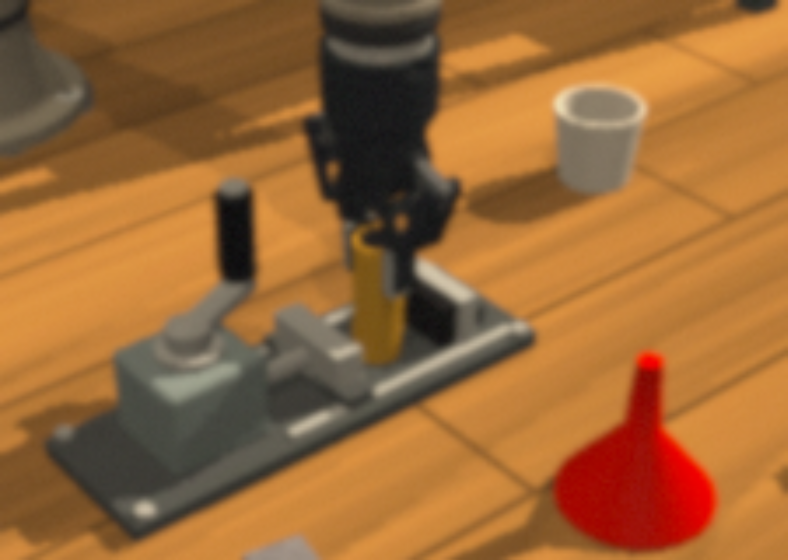

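Emit:
servo_tool(series=[{"angular":[0,0,0],"dp":[0,0,0],"hand":0},{"angular":[0,0,0],"dp":[0,0,0],"hand":0.6},{"angular":[0,0,0],"dp":[0,0,0],"hand":1},{"angular":[0,0,0],"dp":[0,0,0],"hand":1},{"angular":[0,0,0],"dp":[0,0,0],"hand":1},{"angular":[0,0,0],"dp":[-30,0,0],"hand":1},{"angular":[0,0,0],"dp":[-40,0,0],"hand":1},{"angular":[0,0,0],"dp":[-40,0,0],"hand":1}])

```text
t: 7.5
eef_pos: [0.5297, 0.0347, 0.3492]
ee_rot: [-0.003, 1.579, -0.002]
ft_force: [0.2, -1.1, 0.9]
grip_width: 0.0855
```

Emit:
servo_tool(series=[{"angular":[0,0,0],"dp":[-30,0,0],"hand":1},{"angular":[0,0,0],"dp":[0,0,0],"hand":1}])

```text
t: 7.7
eef_pos: [0.5316, 0.0356, 0.3855]
ee_rot: [-0.002, 1.568, -0.001]
ft_force: [0.8, 1.5, 0.3]
grip_width: 0.0857
```

```bash
python3 -c "
from h import *
from workcell import camera
rep((.503,-.057,.24),0)
c=camera('wrist');cv2.imwrite('pics/w7.png',c['color'][:,:,::-1])
c=camera('top');cv2.imwrite('pics/t7.png',cv2.resize(c['color'][205:315,170:420,::-1],(750,330)))
rep((.503,-.057,.24),0)
"
```

```text
t 7.70 tcp [0.5316 0.0356 0.3855] grasp [0.5321 0.0353 0.2305] w 0.0857 F [0.81 1.49 0.32] j [ 0.36  0.35 -0.61  1.57  0.21  1.28 -0.28]
x [ 0.003 -0.002 -1.   ] z [1.    0.001 0.003] zyaw 0.001
turn [0.001 0.003 0.002]
dp with turn mm [ -9.4 -92.6 -28.7]
dp mm [ -9.4 -92.3 -29.2]
t 7.80 tcp [0.5304 0.035  0.3815] grasp [0.5296 0.0346 0.2265] w 0.0854 F [ 0.31 -0.31 -0.88] j [ 0.36  0.35 -0.61  1.58  0.21  1.28 -0.28]
x [-0.005 -0.003 -1.   ] z [ 1.     0.001 -0.005] zyaw 0.001
turn [ 0.001 -0.005  0.003]
dp with turn mm [-13.1 -92.  -27.5]
dp mm [-13.1 -91.6 -26.8]
```

View pics/w7.png

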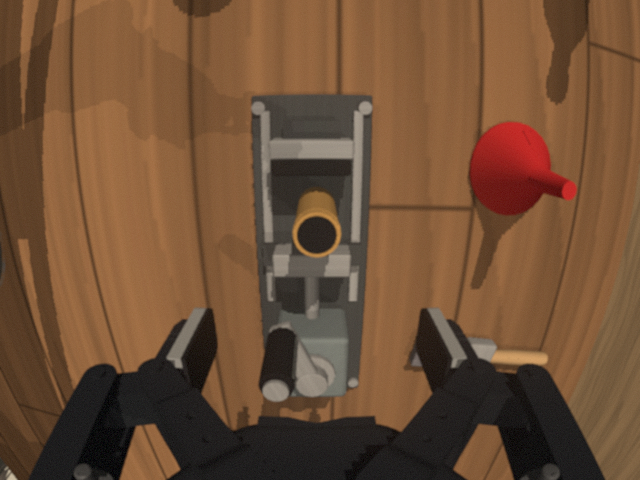

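View pics/t7.png

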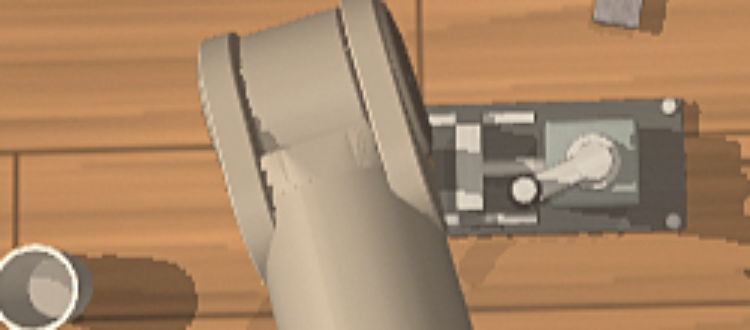

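```bash
python3 -c "
from h import *
p=np.array([.531,.0354,.383]);X=np.array([-.001,-.002,-1]);Z=np.array([1,.001,-.001]);rv=R.from_matrix(np.c_[X,np.cross(Z,X),Z]).as_rotvec()
for uv,z in (((275,390),.16),((317,234),.104),((253,97),.014),((371,97),.014)): print(wun(uv,z,p,rv).round(4))
"
```

```text
[ 0.5013 -0.0565  0.16  ]
[0.5301 0.0376 0.104 ]
[0.4728 0.1369 0.014 ]
[0.5784 0.1367 0.014 ]
```

Emit:
servo_tool(series=[{"angular":[0,0,0],"dp":[0,-45,-14],"hand":1},{"angular":[0,0,0],"dp":[0,-40,-13],"hand":1},{"angular":[0,0,0],"dp":[0,-8,-2],"hand":1},{"angular":[0,0,0],"dp":[0,0,0],"hand":1}])

```text
t: 8.2
eef_pos: [0.499, -0.0594, 0.3744]
ee_rot: [-0.004, 1.588, 0.006]
ft_force: [-0.3, 1.1, -1.1]
grip_width: 0.0856
```

```bash
python3 -c "
from h import *
rep((.502,-.0575,.138),0)
"
```

```text
t 8.20 tcp [ 0.499  -0.0594  0.3744] grasp [ 0.4963 -0.0592  0.2195] w 0.0856 F [-0.26  1.13 -1.13] j [ 0.55  0.29 -0.58  1.66  0.16  1.25 -0.06]
x [-0.017  0.001 -1.   ] z [ 1.     0.006 -0.017] zyaw 0.006
turn [ 0.006 -0.017 -0.001]
dp with turn mm [81.4  1.8  4.4]
dp mm [81.4  1.6  7.1]
```

Emit:
servo_tool(series=[{"angular":[0.006,-0.015,0],"dp":[20,1,4],"hand":1},{"angular":[0,0,0],"dp":[25,0,0],"hand":1},{"angular":[0,0,0],"dp":[20,0,0],"hand":1},{"angular":[0,0,0],"dp":[10,0,0],"hand":1},{"angular":[0,0,0],"dp":[0,0,0],"hand":1}])

```text
t: 8.7
eef_pos: [0.5026, -0.052, 0.2929]
ee_rot: [0.001, 1.577, 0.012]
ft_force: [0.1, -0.6, 0.2]
grip_width: 0.085
```

```bash
python3 -c "
from h import *
from workcell import camera
rep((.502,-.0575,.138),0)
c=camera('wrist');cv2.imwrite('pics/w8.png',c['color'][:,:,::-1])"
```

```text
t 8.70 tcp [ 0.5026 -0.052   0.2929] grasp [ 0.5016 -0.0508  0.1379] w 0.0850 F [ 0.06 -0.56  0.16] j [ 0.52  0.37 -0.56  1.78  0.22  1.06 -0.12]
x [-0.007  0.008 -1.   ] z [ 1.     0.007 -0.007] zyaw 0.007
turn [ 0.007 -0.007 -0.008]
dp with turn mm [-0.1 -5.5 -0.6]
dp mm [-0.1 -6.7  0.4]
```

View pics/w8.png

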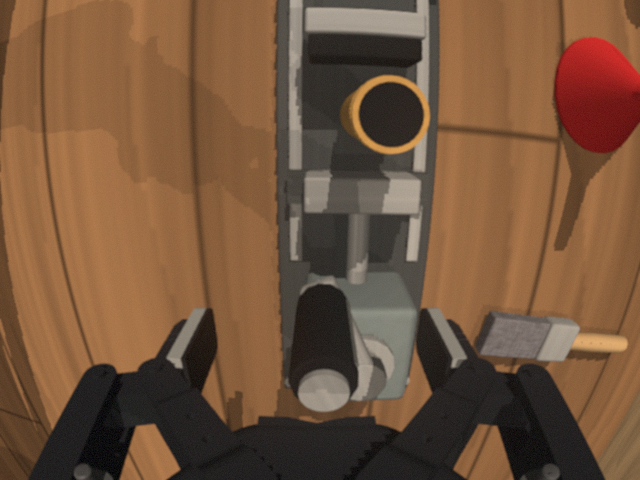

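Emit:
servo_tool(series=[{"angular":[0.006,-0.006,-0.006],"dp":[0,-6,1],"hand":1},{"angular":[0,0,0],"dp":[0,0,0],"hand":0.5},{"angular":[0,0,0],"dp":[0,0,0],"hand":0},{"angular":[0,0,0],"dp":[0,0,0],"hand":0},{"angular":[0,0,0],"dp":[0,0,0],"hand":0},{"angular":[0,0,0],"dp":[0,0,0],"hand":0},{"angular":[0,0,0],"dp":[0,0,0],"hand":0}], force=60)

```text
t: 9.45
eef_pos: [0.5054, -0.0575, 0.2975]
ee_rot: [-0.001, 1.564, 0.001]
ft_force: [0.9, -0.2, -1.9]
grip_width: 0.0247
```

```bash
cat >> h.py <<'E'
AX=np.array([.5275,-.113])
def nxt(ds,n=8,off=0.0):
    """waypoints along the circle for n rows of ds rad each, in tool axes assuming yaw~0"""
    s,Rm=st(); g=s["eef_pos"]+Rm[:,0]*.155; l=g[:2]-AX; th=np.arctan2(l[1],-l[0]); r=np.hypot(*l)
    tan=np.array([np.sin(th),np.cos(th)]); rad=l/r
    F=s["ft_force"][:2]
    print("t %.2f th %.3f r %.4f z %.4f Ftan %.2f Frad %.2f Fz %.2f w %.4f"%(s["t"],th%(2*np.pi),r,g[2],F@tan,F@rad,s["ft_force"][2],s["grip_width"]))
    z=np.array([1.,0,0]); x=np.array([0,0,-1.]); Rd=np.c_[x,np.cross(z,x),z]
    print("turn",R.from_matrix(Rm.T@Rd).as_rotvec().round(3))
    for k in range(n):
        a=th+ds*k; b=a+ds; ra=r if k==0 else .06
        P=lambda t,r_:np.array([-r_*np.cos(t),r_*np.sin(t)])
        d=1000*(P(b,.06)-P(a,ra)); print(k,"dy %.1f dz %.1f"%(d[1],d[0]))
E
python3 -c "
from h import *
from workcell import camera
rep((.502,-.0575,.138),0)
nxt(.1)
c=camera('wrist');cv2.imwrite('pics/w9.png',c['color'][:,:,::-1])"
```

```text
t 9.45 tcp [ 0.5054 -0.0575  0.2975] grasp [ 0.5065 -0.0574  0.1425] w 0.0247 F [ 0.93 -0.25 -1.95] j [ 0.52  0.37 -0.56  1.77  0.22  1.06 -0.12]
x [ 0.007  0.    -1.   ] z [1.    0.001 0.007] zyaw 0.001
turn [ 0.001  0.007 -0.   ]
dp with turn mm [ 4.5 -0.  -3.5]
dp mm [ 4.5 -0.1 -4.6]
t 9.45 th 1.210 r 0.0594 z 0.1425 Ftan 0.79 Frad -0.56 Fz -1.95 w 0.0247
turn [ 0.001  0.007 -0.   ]
0 dy 2.4 dz 5.5
1 dy 1.3 dz 5.9
2 dy 0.7 dz 6.0
3 dy 0.1 dz 6.0
4 dy -0.5 dz 6.0
5 dy -1.1 dz 5.9
6 dy -1.7 dz 5.7
7 dy -2.3 dz 5.5
```

View pics/w9.png

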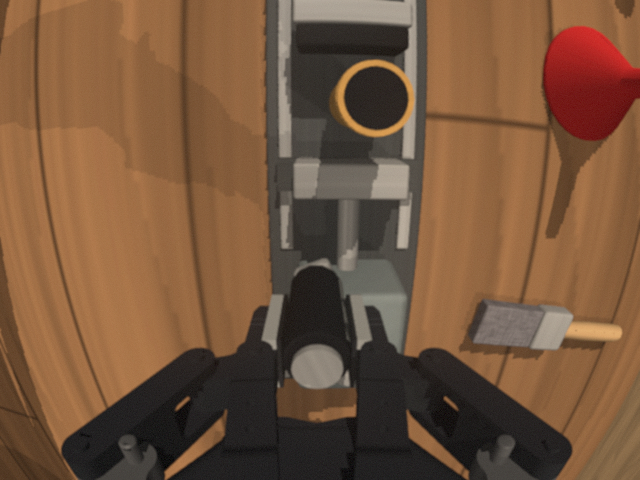

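Emit:
servo_tool(series=[{"angular":[0,0.006,0],"dp":[0,2,5.5],"hand":0},{"angular":[0,0,0],"dp":[0,1.3,6],"hand":0},{"angular":[0,0,0],"dp":[0,0.7,6],"hand":0},{"angular":[0,0,0],"dp":[0,0,6],"hand":0}])

```text
t: 9.9
eef_pos: [0.5291, -0.0532, 0.2974]
ee_rot: [-0.001, 1.575, 0.0]
ft_force: [-2.4, -0.1, 1.8]
grip_width: 0.0247
```

```bash
python3 -c "
from h import *
nxt(.1)"
```

```text
t 9.90 th 1.588 r 0.0597 z 0.1424 Ftan -2.36 Frad -0.12 Fz 1.84 w 0.0247
turn [ 0.001 -0.004  0.001]
0 dy -0.1 dz 6.0
1 dy -1.0 dz 5.9
2 dy -1.6 dz 5.8
3 dy -2.2 dz 5.6
4 dy -2.7 dz 5.4
5 dy -3.2 dz 5.1
6 dy -3.7 dz 4.7
7 dy -4.2 dz 4.3
```

Excellent: tangential 2.4 N, tracking well.

Emit:
servo_tool(series=[{"angular":[0,-0.004,0],"dp":[0,0,6],"hand":0},{"angular":[0,0,0],"dp":[0,-1,6],"hand":0},{"angular":[0,0,0],"dp":[0,-1.6,5.8],"hand":0},{"angular":[0,0,0],"dp":[0,-2.2,5.6],"hand":0},{"angular":[0,0,0],"dp":[0,-2.7,5.4],"hand":0},{"angular":[0,0,0],"dp":[0,-3.2,5.1],"hand":0},{"angular":[0,0,0],"dp":[0,-3.7,4.7],"hand":0},{"angular":[0,0,0],"dp":[0,-4.2,4.3],"hand":0}])

```text
t: 10.7
eef_pos: [0.5753, -0.0743, 0.2974]
ee_rot: [-0.002, 1.575, -0.002]
ft_force: [-5.5, -0.2, 5.9]
grip_width: 0.0244
```

```bash
python3 -c "
from h import *
nxt(.1)"
```

```text
t 10.70 th 2.460 r 0.0607 z 0.1424 Ftan -3.29 Frad -4.37 Fz 5.93 w 0.0244
turn [-0.    -0.004  0.003]
0 dy -5.3 dz 3.0
1 dy -5.2 dz 3.0
2 dy -5.4 dz 2.5
3 dy -5.7 dz 2.0
4 dy -5.8 dz 1.4
5 dy -5.9 dz 0.8
6 dy -6.0 dz 0.2
7 dy -6.0 dz -0.4
```

Emit:
servo_tool(series=[{"angular":[0,-0.004,0.002],"dp":[0,-5.3,3],"hand":0},{"angular":[0,0,0],"dp":[0,-5.2,2.9],"hand":0},{"angular":[0,0,0],"dp":[0,-5.4,2.4],"hand":0},{"angular":[0,0,0],"dp":[0,-5.7,1.9],"hand":0},{"angular":[0,0,0],"dp":[0,-5.8,1.3],"hand":0},{"angular":[0,0,0],"dp":[0,-5.9,0.7],"hand":0},{"angular":[0,0,0],"dp":[0,-6,0.1],"hand":0},{"angular":[0,0,0],"dp":[0,-6,-0.5],"hand":0}])

```text
t: 11.5
eef_pos: [0.5889, -0.1161, 0.2974]
ee_rot: [0.003, 1.573, 0.013]
ft_force: [-2.8, 3.1, 2.7]
grip_width: 0.0249
```

```bash
python3 -c "
from h import *
nxt(.1)"
```

```text
t 11.50 th 3.165 r 0.0611 z 0.1425 Ftan -3.05 Frad -2.86 Fz 2.70 w 0.0249
turn [ 0.006 -0.002 -0.011]
0 dy -6.0 dz -1.5
1 dy -5.9 dz -1.0
2 dy -5.8 dz -1.6
3 dy -5.6 dz -2.2
4 dy -5.3 dz -2.7
5 dy -5.0 dz -3.3
6 dy -4.7 dz -3.7
7 dy -4.3 dz -4.2
```

Emit:
servo_tool(series=[{"angular":[0.005,0,-0.008],"dp":[0,-6,-1],"hand":0},{"angular":[0,0,0],"dp":[0,-5.9,-1],"hand":0},{"angular":[0,0,0],"dp":[0,-5.8,-1.6],"hand":0},{"angular":[0,0,0],"dp":[0,-5.6,-2.2],"hand":0},{"angular":[0,0,0],"dp":[0,-5.3,-2.7],"hand":0},{"angular":[0,0,0],"dp":[0,-5,-3.3],"hand":0},{"angular":[0,0,0],"dp":[0,-4.7,-3.7],"hand":0},{"angular":[0,0,0],"dp":[0,-4.3,-4.2],"hand":0}])

```text
t: 12.3
eef_pos: [0.5708, -0.1567, 0.2975]
ee_rot: [0.003, 1.564, 0.014]
ft_force: [0.4, 3.8, 2.8]
grip_width: 0.0249
```

```bash
python3 -c "
from h import *
nxt(.1)"
```

```text
t 12.30 th 3.900 r 0.0610 z 0.1425 Ftan -3.06 Frad -2.33 Fz 2.79 w 0.0249
turn [ 0.007  0.006 -0.011]
0 dy -3.4 dz -5.1
1 dy -3.7 dz -4.7
2 dy -3.2 dz -5.1
3 dy -2.7 dz -5.4
4 dy -2.1 dz -5.6
5 dy -1.6 dz -5.8
6 dy -1.0 dz -5.9
7 dy -0.4 dz -6.0
```

Emit:
servo_tool(series=[{"angular":[0.005,0.004,-0.008],"dp":[0,-3.8,-4.9],"hand":0},{"angular":[0,0,0],"dp":[0,-3.7,-4.7],"hand":0},{"angular":[0,0,0],"dp":[0,-3.2,-5.1],"hand":0},{"angular":[0,0,0],"dp":[0,-2.7,-5.4],"hand":0},{"angular":[0,0,0],"dp":[0,-2.1,-5.6],"hand":0},{"angular":[0,0,0],"dp":[0,-1.5,-5.8],"hand":0}])

```text
t: 12.9
eef_pos: [0.5393, -0.1732, 0.2975]
ee_rot: [0.003, 1.559, 0.007]
ft_force: [1.9, 4.8, 0.0]
grip_width: 0.0247
```

```bash
python3 -c "
from h import *
nxt(.1)"
```

```text
t 12.90 th 4.487 r 0.0608 z 0.1425 Ftan -2.88 Frad -4.26 Fz 0.05 w 0.0247
turn [ 0.003  0.011 -0.006]
0 dy -0.3 dz -6.1
1 dy -0.5 dz -6.0
2 dy 0.1 dz -6.0
3 dy 0.7 dz -6.0
4 dy 1.3 dz -5.8
5 dy 1.9 dz -5.7
6 dy 2.5 dz -5.5
7 dy 3.0 dz -5.2
```

Emit:
servo_tool(series=[{"angular":[0.002,0.008,-0.004],"dp":[0,0,-6],"hand":0},{"angular":[0,0,0],"dp":[0,-0.2,-6],"hand":0},{"angular":[0,0,0],"dp":[0,0.3,-6],"hand":0},{"angular":[0,0,0],"dp":[0,0.9,-6],"hand":0}])

```text
t: 13.3
eef_pos: [0.5165, -0.1732, 0.2975]
ee_rot: [0.001, 1.556, 0.002]
ft_force: [3.4, 3.4, -0.7]
grip_width: 0.0245
```

```bash
python3 -c "
from h import *
nxt(.08,4)"
```

```text
t 13.30 th 4.857 r 0.0605 z 0.1425 Ftan -2.92 Frad -3.90 Fz -0.73 w 0.0245
turn [ 0.     0.015 -0.002]
0 dy 1.4 dz -4.6
1 dy 1.3 dz -4.6
2 dy 1.6 dz -4.5
3 dy 2.0 dz -4.4
```

Emit:
servo_tool(series=[{"angular":[0,0.01,0],"dp":[0,1.2,-5],"hand":0},{"angular":[0,0,0],"dp":[0,1.3,-5],"hand":0}])

```text
t: 13.5
eef_pos: [0.5075, -0.1709, 0.2975]
ee_rot: [0.002, 1.558, 0.002]
ft_force: [4.9, 5.2, -3.1]
grip_width: 0.0249
```

```bash
python3 -c "
from h import *
from workcell import camera
nxt(.08,3)"
```

```text
t 13.50 th 5.017 r 0.0604 z 0.1425 Ftan -3.09 Frad -6.45 Fz -3.07 w 0.0249
turn [ 0.     0.012 -0.002]
0 dy 2.0 dz -4.4
1 dy 2.0 dz -4.4
2 dy 2.3 dz -4.2
```

Emit:
servo_tool(series=[{"angular":[0,0.008,0],"dp":[0,2.4,-4.5],"hand":0},{"angular":[0,0,0],"dp":[0,2.4,-4.3],"hand":0}])

```text
t: 13.7
eef_pos: [0.4999, -0.1675, 0.2975]
ee_rot: [0.001, 1.558, -0.001]
ft_force: [5.2, 1.7, -2.1]
grip_width: 0.0244
```

```bash
python3 -c "
from h import *
from workcell import camera
nxt(.08,3)
c=camera('wrist');cv2.imwrite('pics/w10.png',c['color'][:,:,::-1])"
```

```text
t 13.70 th 5.153 r 0.0603 z 0.1425 Ftan -4.01 Frad -3.75 Fz -2.06 w 0.0244
turn [-0.001  0.013 -0.   ]
0 dy 2.4 dz -4.1
1 dy 2.6 dz -4.1
2 dy 2.9 dz -3.8
```

View pics/w10.png

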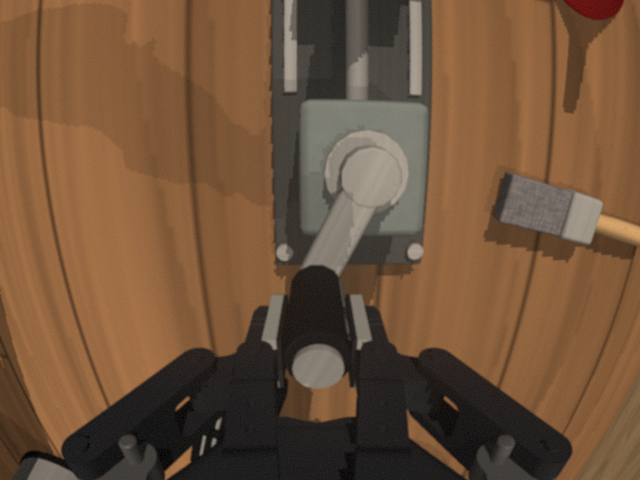

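```bash
python3 -c "
from h import *
from workcell import camera
nxt(.05,2)
c=camera('top');cv2.imwrite('pics/t11.png',cv2.resize(c['color'][205:315,220:420,::-1],(780,430)))
nxt(.05,2)
c=camera('scene');cv2.imwrite('pics/s11.png',cv2.resize(c['color'][170:290,265:425,::-1],(800,600)))"
```

```text
t 13.75 th 5.167 r 0.0602 z 0.1425 Ftan -1.13 Frad -4.12 Fz -1.23 w 0.0246
turn [-0.001  0.012 -0.   ]
0 dy 1.6 dz -2.6
1 dy 1.5 dz -2.6
t 13.80 th 5.166 r 0.0602 z 0.1425 Ftan -1.98 Frad -5.06 Fz -1.52 w 0.0246
turn [-0.001  0.011 -0.   ]
0 dy 1.6 dz -2.6
1 dy 1.5 dz -2.6
```

View pics/t11.png

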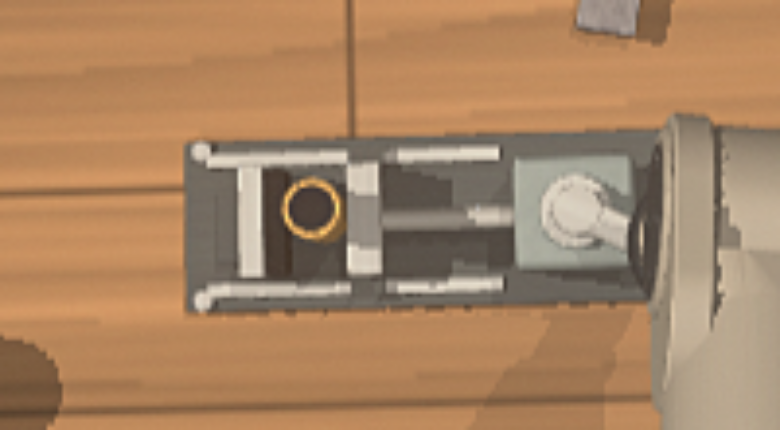

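View pics/s11.png

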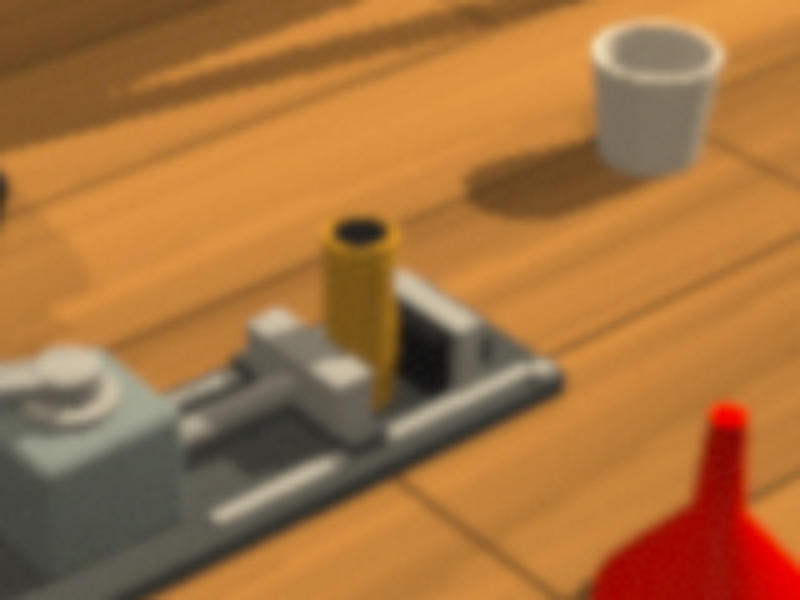

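Emit:
servo_tool(series=[{"angular":[0,0.006,0],"dp":[0,3,-4.5],"hand":0},{"angular":[0,0,0],"dp":[0,3,-4.3],"hand":0}])

```text
t: 14.05
eef_pos: [0.4924, -0.163, 0.2975]
ee_rot: [0.001, 1.558, -0.003]
ft_force: [5.4, 1.7, -2.7]
grip_width: 0.0246
```

```bash
python3 -c "
from h import *
nxt(.08,3)"
```

```text
t 14.05 th 5.296 r 0.0601 z 0.1425 Ftan -3.55 Frad -4.43 Fz -2.68 w 0.0246
turn [-0.002  0.012  0.001]
0 dy 2.9 dz -3.8
1 dy 3.1 dz -3.7
2 dy 3.4 dz -3.4
```

Emit:
servo_tool(series=[{"angular":[0,0.006,0],"dp":[0,3.2,-4],"hand":0}])

```text
t: 14.15
eef_pos: [0.4893, -0.1605, 0.2975]
ee_rot: [0.001, 1.56, -0.004]
ft_force: [6.8, 2.4, -4.0]
grip_width: 0.0246
```

Emit:
servo_tool(series=[{"angular":[0,0,0],"dp":[0,3.4,-3.8],"hand":0}])

```text
t: 14.25
eef_pos: [0.4863, -0.1582, 0.2975]
ee_rot: [0.0, 1.556, -0.006]
ft_force: [5.3, 1.4, -3.5]
grip_width: 0.0248
```

```bash
python3 -c "
from h import *
nxt(.08,3)"
```

```text
t 14.25 th 5.418 r 0.0601 z 0.1425 Ftan -3.07 Frad -4.50 Fz -3.49 w 0.0248
turn [-0.004  0.015  0.003]
0 dy 3.3 dz -3.5
1 dy 3.5 dz -3.3
2 dy 3.8 dz -3.0
```

Emit:
servo_tool(series=[{"angular":[0,0.01,0],"dp":[0,3.7,-3.7],"hand":0}])

```text
t: 14.35
eef_pos: [0.4838, -0.1551, 0.2975]
ee_rot: [0.001, 1.561, -0.007]
ft_force: [7.7, 3.7, -5.7]
grip_width: 0.0248
```

Emit:
servo_tool(series=[{"angular":[0,0,0],"dp":[0,3.8,-3.4],"hand":0}])

```text
t: 14.45
eef_pos: [0.4812, -0.1526, 0.2975]
ee_rot: [-0.0, 1.557, -0.009]
ft_force: [5.6, 0.2, -3.6]
grip_width: 0.025
```

```bash
python3 -c "
from h import *
nxt(.08,3)"
```

```text
t 14.45 th 5.540 r 0.0599 z 0.1425 Ftan -3.59 Frad -4.27 Fz -3.64 w 0.0250
turn [-0.006  0.014  0.006]
0 dy 3.6 dz -3.2
1 dy 3.9 dz -2.8
2 dy 4.1 dz -2.5
```

Emit:
servo_tool(series=[{"angular":[-0.003,0.01,0.004],"dp":[0,4,-3.1],"hand":0}])

```text
t: 14.55
eef_pos: [0.4793, -0.1498, 0.2975]
ee_rot: [0.0, 1.562, -0.006]
ft_force: [8.2, 1.0, -5.8]
grip_width: 0.0248
```

Emit:
servo_tool(series=[{"angular":[0,0,0],"dp":[0,4.2,-2.8],"hand":0}])

```text
t: 14.65
eef_pos: [0.4773, -0.1474, 0.2975]
ee_rot: [-0.0, 1.558, -0.009]
ft_force: [4.0, -0.5, -3.2]
grip_width: 0.0245
```

```bash
python3 -c "
from h import *
nxt(.08,3)"
```

```text
t 14.65 th 5.651 r 0.0598 z 0.1425 Ftan -2.72 Frad -2.95 Fz -3.23 w 0.0245
turn [-0.006  0.013  0.006]
0 dy 3.9 dz -2.8
1 dy 4.2 dz -2.4
2 dy 4.4 dz -2.0
```

Emit:
servo_tool(series=[{"angular":[-0.003,0.01,0.004],"dp":[0,4.2,-2.6],"hand":0}])

```text
t: 14.75
eef_pos: [0.4759, -0.1448, 0.2976]
ee_rot: [-0.0, 1.562, -0.006]
ft_force: [8.7, 0.7, -6.8]
grip_width: 0.0245
```

Emit:
servo_tool(series=[{"angular":[0,0,0],"dp":[0,4.4,-2.3],"hand":0}])

```text
t: 14.85
eef_pos: [0.4744, -0.1427, 0.2975]
ee_rot: [-0.001, 1.558, -0.011]
ft_force: [4.7, -0.6, -3.4]
grip_width: 0.0248
```

```bash
python3 -c "
from h import *
nxt(.08,3)"
```

```text
t 14.85 th 5.739 r 0.0597 z 0.1425 Ftan -2.94 Frad -3.67 Fz -3.39 w 0.0248
turn [-0.006  0.013  0.008]
0 dy 4.1 dz -2.6
1 dy 4.4 dz -2.0
2 dy 4.5 dz -1.6
```

Emit:
servo_tool(series=[{"angular":[0,0,0],"dp":[0,4.8,-2.1],"hand":0}])

```text
t: 14.95
eef_pos: [0.473, -0.1406, 0.2975]
ee_rot: [-0.002, 1.555, -0.016]
ft_force: [5.1, -1.8, -3.4]
grip_width: 0.0244
```

Emit:
servo_tool(series=[{"angular":[0,0,0],"dp":[0,5,-1.8],"hand":0}])

```text
t: 15.05
eef_pos: [0.4717, -0.1385, 0.2974]
ee_rot: [-0.003, 1.552, -0.021]
ft_force: [5.2, -2.0, -3.1]
grip_width: 0.0246
```

```bash
python3 -c "
from h import *
nxt(.08,3)"
```

```text
t 15.05 th 5.797 r 0.0598 z 0.1425 Ftan -4.22 Frad -3.70 Fz -3.10 w 0.0246
turn [-0.011  0.019  0.016]
0 dy 4.2 dz -2.2
1 dy 4.5 dz -1.7
2 dy 4.6 dz -1.4
```

```bash
python3 -c "
from h import *
from workcell import camera
nxt(.05,1)
c=camera('top');cv2.imwrite('pics/t12.png',cv2.resize(c['color'][205:315,220:420,::-1],(780,430)))
nxt(.05,2)
c=camera('scene');cv2.imwrite('pics/s12.png',cv2.resize(c['color'][170:290,265:425,::-1],(800,600)))"
```

```text
t 15.05 th 5.797 r 0.0598 z 0.1425 Ftan -4.22 Frad -3.70 Fz -3.10 w 0.0246
turn [-0.011  0.019  0.016]
0 dy 2.6 dz -1.5
t 15.10 th 5.807 r 0.0598 z 0.1425 Ftan -4.09 Frad -4.09 Fz -3.08 w 0.0247
turn [-0.011  0.019  0.015]
0 dy 2.6 dz -1.5
1 dy 2.8 dz -1.2
```

View pics/t12.png

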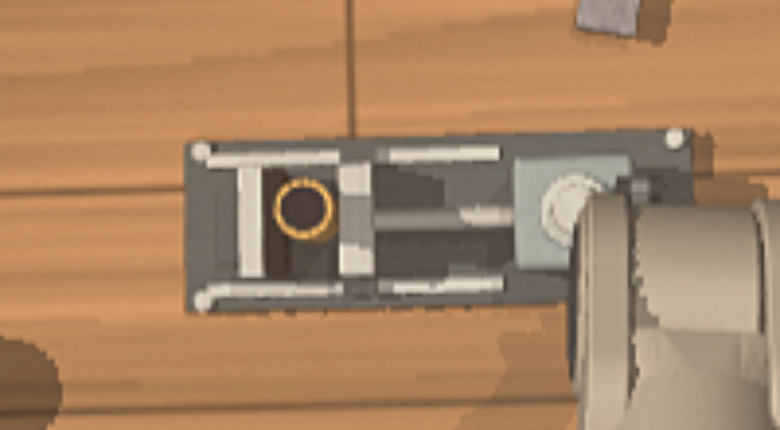

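View pics/s12.png

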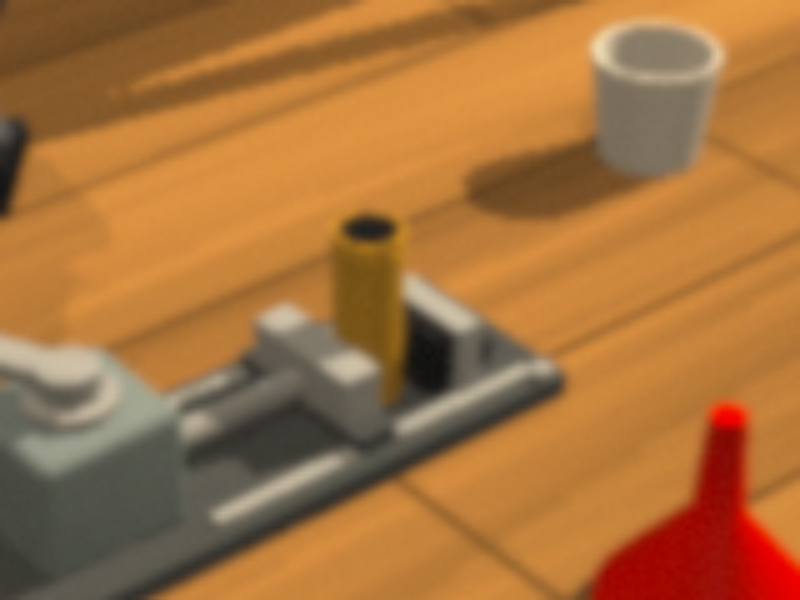

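```bash
python3 -c "
from h import *
v=[.5275,-.0128,0]
z=lambda x,y:np.array([x/3.9+220-.4,y/3.91+205-.4])
print('jaw',Ti(v,unproj('top',z(340,215),.048)))
for zz in(.014,.03,.05):print('pad',Ti(v,unproj('top',z(290,215),zz)))
print('tube',Ti(v,unproj('top',z(304,208),.104)))
i=cv2.imread('pics/t12.png'); print(i[255,225:350:3].mean(1).astype(int)); print(i[185,225:350:3].mean(1).astype(int))
"
```

```text
jaw [0.00435402 0.04566564]
pad [0.00709677 0.08060978]
pad [0.00620698 0.07896772]
pad [0.00509475 0.07691515]
tube [0.00604467 0.06290095]
[104 103 102  92 111 161 208 204 200 202 205 214 149  81  54  60  62  62
  62  61  52  56  66  78  75  75  75  75  73  74  74  74  79  82  78  72
  67  64 161 229 204 201]
[104 105 101  93 146 228 200 197 199 202 204 223 140  66  60  64  63  61
  62  79 123 133 139 182 150 122 120 147 144 163 169 154 132  92  75  71
  63  83 160 214 203 200]
```

Emit:
servo_tool(series=[{"angular":[0,0,0],"dp":[0,5,-1.6],"hand":0}])

```text
t: 15.25
eef_pos: [0.4705, -0.1363, 0.2974]
ee_rot: [-0.004, 1.549, -0.026]
ft_force: [4.9, -3.0, -3.3]
grip_width: 0.0247
```

```bash
python3 -c "
from h import *
nxt(.08,2)"
```

```text
t 15.25 th 5.827 r 0.0599 z 0.1425 Ftan -4.83 Frad -3.05 Fz -3.34 w 0.0247
turn [-0.014  0.021  0.019]
0 dy 4.3 dz -2.1
1 dy 4.5 dz -1.6
```

Emit:
servo_tool(series=[{"angular":[-0.005,0.005,0.008],"dp":[0,5,-1.4],"hand":0}])

```text
t: 15.35
eef_pos: [0.4697, -0.1344, 0.2975]
ee_rot: [-0.003, 1.551, -0.022]
ft_force: [6.3, -3.1, -3.2]
grip_width: 0.0247
```

```bash
python3 -c "
from h import *
nxt(.08,2)"
```

```text
t 15.35 th 5.872 r 0.0598 z 0.1425 Ftan -5.38 Frad -4.47 Fz -3.24 w 0.0247
turn [-0.012  0.02   0.016]
0 dy 4.4 dz -1.9
1 dy 4.6 dz -1.4
```

Emit:
servo_tool(series=[{"angular":[-0.004,0.005,0.006],"dp":[0,5,-1.2],"hand":0}])

```text
t: 15.45
eef_pos: [0.4692, -0.1329, 0.2975]
ee_rot: [-0.002, 1.552, -0.02]
ft_force: [5.3, -3.6, -4.6]
grip_width: 0.0247
```

```bash
python3 -c "
from h import *
nxt(.08,2)"
```

```text
t 15.45 th 5.904 r 0.0597 z 0.1425 Ftan -5.32 Frad -3.58 Fz -4.63 w 0.0247
turn [-0.011  0.018  0.014]
0 dy 4.4 dz -1.8
1 dy 4.6 dz -1.2
```

Emit:
servo_tool(series=[{"angular":[-0.004,0.005,0.005],"dp":[0,5.2,-1.2],"hand":0}])

```text
t: 15.55
eef_pos: [0.4688, -0.1313, 0.2975]
ee_rot: [-0.003, 1.553, -0.02]
ft_force: [5.5, -3.2, -2.9]
grip_width: 0.0246
```

Emit:
servo_tool(series=[{"angular":[-0.004,0.005,0.005],"dp":[0,5.2,-1],"hand":0}])

```text
t: 15.65
eef_pos: [0.4686, -0.13, 0.2975]
ee_rot: [-0.003, 1.555, -0.02]
ft_force: [5.3, -3.3, -4.8]
grip_width: 0.0246
```

```bash
python3 -c "
from h import *
nxt(.08,2)"
```

```text
t 15.65 th 5.954 r 0.0597 z 0.1425 Ftan -4.81 Frad -3.99 Fz -4.82 w 0.0246
turn [-0.01   0.016  0.015]
0 dy 4.5 dz -1.7
1 dy 4.7 dz -1.0
```

Emit:
servo_tool(series=[{"angular":[-0.004,0.005,0.008],"dp":[0,6.5,-1.3],"hand":0}])

```text
t: 15.75
eef_pos: [0.468, -0.1278, 0.2975]
ee_rot: [-0.002, 1.556, -0.018]
ft_force: [6.3, -4.2, -4.2]
grip_width: 0.0246
```

```bash
python3 -c "
from h import *
nxt(.08,1)"
```

```text
t 15.75 th 5.998 r 0.0596 z 0.1425 Ftan -5.80 Frad -4.87 Fz -4.21 w 0.0246
turn [-0.01   0.015  0.013]
0 dy 4.5 dz -1.6
```

Emit:
servo_tool(series=[{"angular":[-0.004,0.005,0.008],"dp":[0,6.5,-1],"hand":0}])

```text
t: 15.85
eef_pos: [0.4677, -0.1258, 0.2975]
ee_rot: [-0.001, 1.557, -0.017]
ft_force: [4.6, -4.6, -3.4]
grip_width: 0.0246
```

```bash
python3 -c "
from h import *
nxt(.08,2)"
```

```text
t 15.85 th 6.037 r 0.0596 z 0.1425 Ftan -5.63 Frad -3.37 Fz -3.42 w 0.0246
turn [-0.01   0.013  0.011]
0 dy 4.6 dz -1.4
1 dy 4.8 dz -0.6
```

Emit:
servo_tool(series=[{"angular":[-0.004,0.004,0.006],"dp":[0,6.8,-0.8],"hand":0}])

```text
t: 15.95
eef_pos: [0.4674, -0.1239, 0.2975]
ee_rot: [-0.001, 1.558, -0.018]
ft_force: [4.7, -4.7, -3.1]
grip_width: 0.0246
```

```bash
python3 -c "
from h import *
nxt(.08,1)"
```

```text
t 15.95 th 6.066 r 0.0595 z 0.1425 Ftan -5.60 Frad -3.61 Fz -3.13 w 0.0246
turn [-0.011  0.013  0.012]
0 dy 4.6 dz -1.3
```

Emit:
servo_tool(series=[{"angular":[-0.004,0.004,0.006],"dp":[0,6.8,-0.6],"hand":0}])

```text
t: 16.05
eef_pos: [0.4673, -0.1221, 0.2975]
ee_rot: [-0.002, 1.559, -0.02]
ft_force: [3.6, -5.6, -3.1]
grip_width: 0.0245
```

```bash
python3 -c "
from h import *
nxt(.08,2)"
```

```text
t 16.05 th 6.093 r 0.0595 z 0.1425 Ftan -6.16 Frad -2.52 Fz -3.08 w 0.0245
turn [-0.012  0.012  0.014]
0 dy 4.6 dz -1.3
1 dy 4.8 dz -0.3
```

Emit:
servo_tool(series=[{"angular":[0,0,0],"dp":[0,0,0],"hand":0},{"angular":[0,0,0],"dp":[0,0,0],"hand":0.6},{"angular":[0,0,0],"dp":[0,0,0],"hand":1},{"angular":[0,0,0],"dp":[0,0,0],"hand":1},{"angular":[0,0,0],"dp":[0,0,0],"hand":1},{"angular":[0,0,0],"dp":[-20,0,0],"hand":1},{"angular":[0,0,0],"dp":[-30,0,0],"hand":1},{"angular":[0,0,0],"dp":[-40,0,0],"hand":1}])

```text
t: 16.85
eef_pos: [0.4616, -0.1264, 0.3833]
ee_rot: [0.0, 1.579, -0.027]
ft_force: [1.0, -0.4, -0.1]
grip_width: 0.0856
```

Emit:
servo_tool(series=[{"angular":[0,0,0],"dp":[-30,0,0],"hand":1},{"angular":[0,0,0],"dp":[0,0,0],"hand":1},{"angular":[0,0,0],"dp":[0,0,0],"hand":1}])

```text
t: 17.15
eef_pos: [0.4629, -0.125, 0.4199]
ee_rot: [-0.004, 1.57, -0.03]
ft_force: [-0.7, -0.7, -1.1]
grip_width: 0.0853
```

```bash
python3 -c "
from h import *
from workcell import camera
rep()
c=camera('top');cv2.imwrite('pics/t13.png',cv2.resize(c['color'][205:315,220:420,::-1],(780,430)))
c=camera('scene');cv2.imwrite('pics/s13.png',cv2.resize(c['color'][170:290,265:425,::-1],(800,600)))
c=camera('wrist');cv2.imwrite('pics/w13.png',c['color'][:,:,::-1])"
```

```text
t 17.15 tcp [ 0.4629 -0.125   0.4199] grasp [ 0.463  -0.1284  0.2649] w 0.0853 F [-0.69 -0.71 -1.11] j [ 0.71  0.2  -0.57  1.65  0.13  1.32  0.1 ]
x [ 0.001 -0.021 -1.   ] z [ 1.    -0.016  0.001] zyaw -0.016
```

View pics/t13.png

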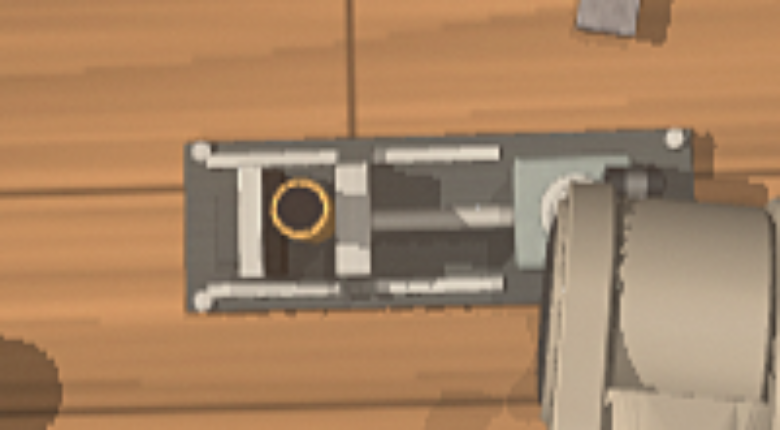

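View pics/s13.png

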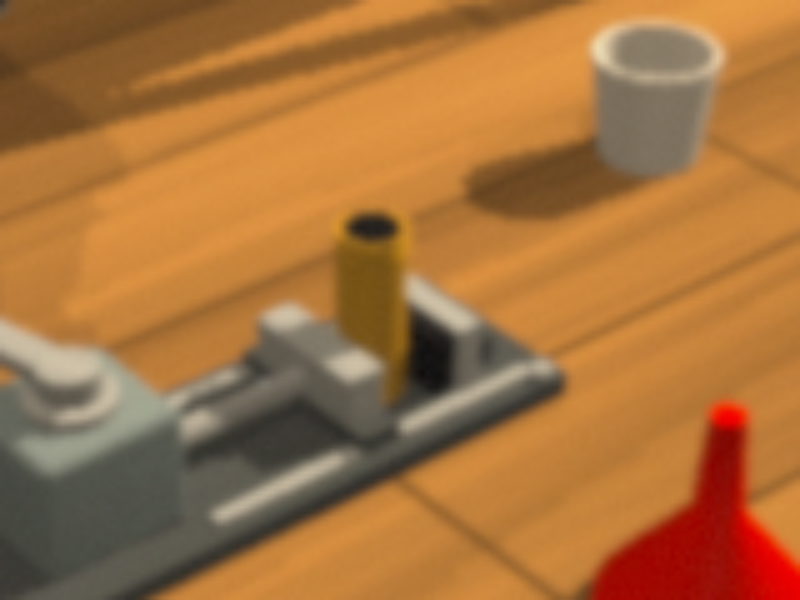

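View pics/w13.png

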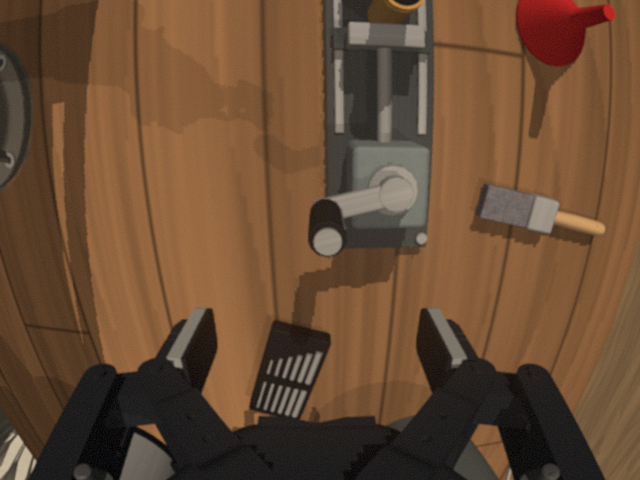

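Emit:
servo_tool(series=[{"angular":[0,0,0],"dp":[0,40,20],"hand":1},{"angular":[0,0,0],"dp":[0,40,20],"hand":1},{"angular":[0,0,0],"dp":[0,30,20],"hand":1},{"angular":[0,0,0],"dp":[20,0,0],"hand":1},{"angular":[0,0,0],"dp":[0,0,0],"hand":1},{"angular":[0,0,0],"dp":[0,0,0],"hand":1}])

```text
t: 17.9
eef_pos: [0.5246, -0.0158, 0.3875]
ee_rot: [0.002, 1.587, -0.033]
ft_force: [-0.1, -0.6, 0.9]
grip_width: 0.0853
```

```bash
python3 -c "
from h import *
from workcell import camera
p=np.array([.4629,-.125,.4199]);rv=[-.004,1.57,-.03]
a=wun((327,242),.16,p,rv);b=wun((398,193),.1,p,rv);print(a,b);l=a[:2]-AX;print('crank',np.arctan2(l[1],-l[0])%6.283,np.hypot(*l))
rep()
c=camera('wrist');cv2.imwrite('pics/w14.png',c['color'][:,:,::-1]);cv2.imwrite('pics/w14z.png',cv2.resize(c['color'][0:300,200:450,::-1],(500,600)))"
```

```text
[ 0.46896177 -0.12703348  0.16      ] [ 0.52818627 -0.10900003  0.1       ]
crank 6.0477085366242465 0.06019687123544201
t 17.90 tcp [ 0.5246 -0.0158  0.3875] grasp [ 0.522  -0.0189  0.2326] w 0.0853 F [-0.14 -0.56  0.92] j [ 0.47  0.34 -0.63  1.58  0.22  1.31 -0.21]
x [-0.017 -0.02  -1.   ] z [ 1.    -0.022 -0.017] zyaw -0.022
```

View pics/w14.png

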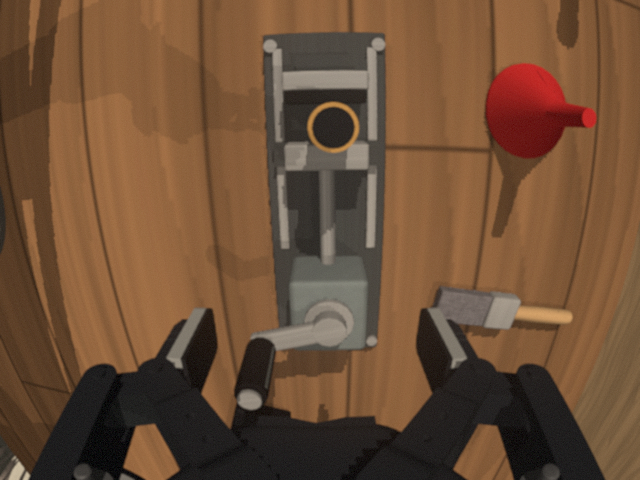

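Emit:
servo_tool(series=[{"angular":[0,0,0],"dp":[0,25,0],"hand":1},{"angular":[0,0,0],"dp":[0,25,0],"hand":1},{"angular":[0,0,0],"dp":[20,25,0],"hand":1},{"angular":[0,0,0],"dp":[20,15,0],"hand":1},{"angular":[0,0,0],"dp":[0,0,0],"hand":1},{"angular":[0,0,0],"dp":[0,0,0],"hand":1}])

```text
t: 18.55
eef_pos: [0.5272, 0.0663, 0.3479]
ee_rot: [0.011, 1.583, -0.052]
ft_force: [-0.2, 0.3, 0.8]
grip_width: 0.0855
```

```bash
python3 -c "
from h import *
from workcell import camera
rep()
c=camera('wrist');i=c['color'][:,:,::-1];i=np.clip(i.astype(float)**.6*10,0,255).astype(np.uint8);cv2.imwrite('pics/w15.png',cv2.resize(i[100:330,200:450],None,fx=2.6,fy=2.6))"
```

```text
t 18.55 tcp [0.5272 0.0663 0.3479] grasp [0.5252 0.0623 0.193 ] w 0.0855 F [-0.2   0.3   0.76] j [ 0.32  0.39 -0.65  1.63  0.27  1.23 -0.42]
x [-0.013 -0.026 -1.   ] z [ 0.999 -0.04  -0.012] zyaw -0.040
```

View pics/w15.png

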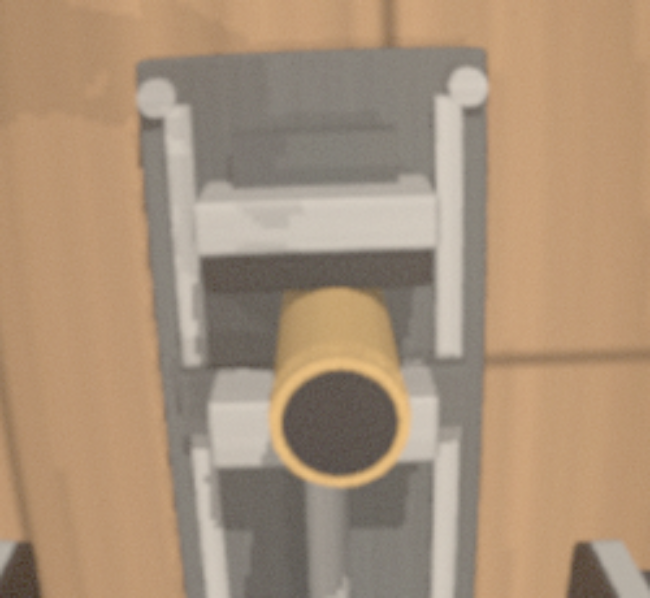

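```bash
python3 -c "
from workcell import *
print(hand_in())"
```

```text
the job is handed in; nothing more can be done
None
```

I stood the tailpiece on the bed between the jaws and wound the crank clockwise by its sleeve from about 1.2 to 6.1 rad. I then let go, lifted clear and handed in at about 18.6 s of the 72 s.

- **Feeling the pinch:** Free turning took about 3.0 N at the sleeve. From about 5.75 rad it rose, and I stopped at 6.2 N (about 3 N extra). That suggests 20 to 25 N of squeeze, and the crank angle past the start of the pinch gives about the same. This is inferred from noisy readings (about ±1 N), because the squeeze itself could not be measured.
- **A disagreement:** One reading at 5.15 rad showed about 4 N and looked like an early pinch. The next readings fell back to about 3 to 3.5 N, so I took it as noise and kept winding. Some single readings of 4.2 to 4.4 N near 5.6 to 5.7 rad came on steps where I was also turning the tool.
- **Last checks:** After release the crank read 6.05 rad in the wrist picture, so it held. The tailpiece stood upright, with the moving jaw on one side and the pad on the other. Force on the tool was under 1 N. The pot, funnel, key case and brush appeared in their places in the last pictures that showed them; I did not measure them.

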